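# Gauge both faces of an angle bracket

### The job

Check the aluminium angle bracket on the dial comparator: stand it upright on the comparator's base and push the outside of its longer leg flush against the steel bar, so that roughly the middle of that face presses the gauge's plunger in, and hold it there for a moment. Then turn the bracket and do the same with the outside of its shorter leg, and leave it standing there, flush with the bar, and let go. Leave the other things on the table where they are.

Things in the scene. Friction and masses are not known exactly. Their poses are not given: they have to be found in the camera images.
- bracket: Plain aluminium angle bracket, 0.36 kg, an L seen from above, standing 60 mm tall on its L-shaped edge. Outline 120 mm (longer leg, along body x) x 80 mm (shorter leg, along y), legs 12 mm thick. Origin: underside, middle of the 120 x 80 outline; z up. Longer leg: y -40 to -28 mm; shorter leg: x -60 to -48 mm. Mass centre near (-20, -20) mm. Starts at any yaw, left or right of the comparator.
- long_face (a point): Middle of the lower edge of the longer leg's outer face, at bracket (0, -40, 0) mm. That face is the plane y = -40 mm and faces the bracket's -y.
- short_face (a point): Middle of the lower edge of the shorter leg's outer face, at bracket (-60, 0, 0) mm. That face is the plane x = -60 mm and faces the bracket's -x.
- comparator: Dial comparator fixed to the table: dark steel base 230 (x) x 190 (y) x 10 mm, with a steel bar across it, 160 mm long in y, 16 mm thick, 18 mm high above the base, split by a 24 mm gap in its middle. Behind it a round dial, 52 mm across, 21 mm above the base. Origin: underside centre of the base, z up; +x points from the free part of the base (x -115 to +40 mm) to the bar.
- bar_face (a point): Middle of the bar's working face (in the gap, in front of the dial), at the height of the base's top: comparator (40, 0, 10) mm. The working face is the comparator's plane x = +40 mm, facing -x.
- plunger (a joint): Travel in m of the gauge's round brass plunger (12 mm across, axis 10 mm above the base's top), which looks out through the gap in the bar. 0: free, its tip 4 mm out of the bar's face; 0.004: pushed in level with that face. It is sprung lightly (0.4 N), so a bracket left against it stays.
- beaker: Bystander, to be left alone: open clear glass cup, 56 mm across, 75 mm high; origin at the centre of its underside.
- screwdriver: Bystander, to be left alone: 140 mm screwdriver lying on the table.
- tweezers: Bystander, to be left alone: steel tweezers, 120 mm long, 4 mm thick, lying flat; origin at the centre of its underside.
- white_box: Bystander, to be left alone: closed white plastic box, 100 x 150 x 35 mm; origin at the centre of its underside.
- notepad: Bystander, to be left alone: paper pad, 100 x 75 x 12 mm; origin at the centre of its underside.
- dish: Bystander, to be left alone: shallow clear plastic dish, 90 mm across, 18 mm high; origin at the centre of its underside.
- bottle: Bystander, to be left alone: amber glass bottle, 56 mm across, 130 mm high; origin at the centre of its underside.
Mind the look-alikes: they are no part of the job. What is shaped like the bracket but pink is not meant.

How it is judged:
By the outcome, as a careful person would: the job done as asked, in the order asked, and still so for the second after the job is handed in, with the robot touching nothing.
It also fails if it takes over 64 s, if anything falls off the work surface, if the arm or the gripper's body presses on something with over 40 N, if the wrist force passes 120 N, or if a joint passes its speed limit or range.

### The arm

A 6-joint arm with a two-finger parallel gripper is mounted at the origin on the work surface. World frame = base frame: x ahead of the robot, y to its left, z up, the work surface at z = 0. Lengths are in m, angles in rad, forces in N, time in s.
With the tool pointing down it reaches from about 0.35 to 0.975 m from the base axis. Payload 4.9 kg.
Tool frame: the origin (TCP) lies midway between the tips of the shut fingers; the grasp point (between the pads) lies 19 mm behind it; z points along the fingers, y is the direction in which the jaws open and shut (so a half turn about z gives the same grasp; the last joint's range is limited). The gripper opens to 85 mm and grips with 20 to 120 N. Pads are 22 mm wide; open, the fingers measure 114 mm over their backs; the gripper's body (76 mm by 85 mm) begins 54 mm behind the grasp point. The pads swing forward as they close: fully open they stand 13 mm farther back than shut.
Start: joints at [-1.346, 0.053, 1.613, -0, 1.476, -0.119], TCP at [0.211, -0.588, 0.231] pointing down, gripper open.
Joint ranges: [-3.01, 3.01], [-1.01, 2.22], [0.06, 2.58], [-1.02, 4.17], [0.09, 2.62], [-3.14, 3.14]. Speed limits (rad/s): [2.57, 2.57, 3.14, 3.14, 3.14, 3.14].

### API

Orientations are given as a unit quaternion [w, x, y, z].
In Python, from plant import * gives the robot as it stands.
- The arm moves only by the tool step_arm, never from a script. Its argument "rows" is a list of rows, each an object of numbers: "claw": the closure, from -1 (fully open) to 1 (shut), so that 0 is half open; "x", "y", "z": the shift along the tool's x, y, z scaled (see below); "wx", "wy", "wz": the turn, a rotation vector about the tool's x, y, z scaled (see below). A call has exactly 8 rows; each row is the pose to reach, as a shift and turn from the pose commanded when the call began, along the tool's axes at that moment; what a row does not reach only later rows make up. The controller multiplies each number of a shift by 0.1 m and each number of a turn by 2 rad. A row lasts 1/8 s, in which the tool goes at most 62.5 mm and 10.7 degrees, less where a joint would pass 70% of its speed; a pose out of reach is approached as far as the arm can. A call with a number of a shift or a turn outside -1 to 1 is refused whole. A call with a gripper value outside its range is refused whole. The fingers move at their own pace and stop on an object; the grip force is fixed at half the most. Time passes only in rows, so rows that repeat a pose let the fingers close, or fill a call up. It gives the time, the measured TCP pose, the force and the opening at its end, in the units of the state.
- state(): the state, without advancing time (a new reading comes with each control period).
- grab_frame(name): name is "scene" or "top" or "wrist"; returns the picture (400x640x3 uint8, red, green, blue); there is no depth.
- get_calibration(name): a dict with "fov_y" (degrees; the focal length in pixels is half the picture's height over the tangent of half this angle, whatever the lens; pixels are square), "cx", "cy" (the principal point, pixels), "k1" (the pictures are not rectified: a ray, as slopes to the right and down, at radius r is drawn at 1 + k1 r^2 times it, then the intrinsics apply), "T" (4x4, takes a point from camera to world coordinates); the wrist camera has in their place "tool_from_camera" (4x4, takes a point from camera to tool coordinates, whose origin is the TCP and whose axes are the flange's). Camera axes: x right, y down, z forward; pixel columns grow to the right and rows downward; lengths in m; the calibration is good to about 2 mm. A picture is of the moment at which its call begins: read the wrist's pose just before it. get_calibration takes no time and is no camera call.
- job_done(): hands the job in, once; it reports no verdict.
The state is a dict: "time": time; "joint_pos": joint angles; "joint_vel": joint speeds; "joint_efforts": joint torques, N m; "tool_pos": TCP position; "tool_rot": TCP orientation; "contact_force": force on the tool from outside, world axes, zero at the start; "ft_torque": the same for the moment, N m; "gripper_width": opening from 0.0 (shut) to 1.0 (fully open).
Only numpy, scipy, OpenCV 4.12 (cv2) and the standard library are available. Lean on these libraries where they do the work, as an engineer would, in place of code of your own. Each camera call takes 0.05 s, during which the arm holds its last target.

## Working session

There is one attempt and no reset: what is moved stays moved. The work goes in short steps, Python scripts to look and compute and a tool call to move; the robot and the scene stay as the last step left them, time stands still between calls to the robot, and variables do not carry over. Pictures are saved under pics/ and viewed, and the job is handed in when it is done.

Besides the shell and the picture viewer there is one more tool, called after "Request:" as a command line: name --argument value ..., lists and objects as JSON in quotes. step_arm: Moves the arm, as the interface text tells. Shifts and turns lie within -1 to 1; 1 stands for 0.1 m of shift or 2 rad of turn. Its arguments: {"type":"object","properties":{"rows":{"type":"array"}},"required":["rows"]}

```bash
mkdir -p pics; ls; python3 - <<'E'
from plant import *
import cv2
s=state();print(s)
for n in ["scene","top","wrist"]:
    cv2.imwrite(f"pics/a_{n}.png",grab_frame(n)[:,:,::-1]);print(n,get_calibration(n))
E
```

```text
pics
{'time': 0.0, 'joint_pos': array([-1.34598762e+00,  5.33587072e-02,  1.61429118e+00,  4.93586549e-05,
        1.47598886e+00, -1.19003134e-01]), 'joint_vel': array([-0.00080609,  0.00063424, -0.00011997, -0.00086157, -0.00116444,
       -0.00091443]), 'joint_efforts': array([-1.13428880e-03, -3.93684483e+01, -3.70177174e+01, -2.29999287e-04,
        7.09614629e-03,  7.34543903e-06]), 'tool_pos': array([ 0.21054695, -0.58781286,  0.23006355]), 'tool_rot': array([-1.02291158e-03,  9.85260417e-01,  1.71058070e-01, -2.95649023e-05]), 'contact_force': array([ 0.32402331, -0.35955371, -0.15464627]), 'ft_torque': array([-0.00338748,  0.02160328,  0.01383837]), 'gripper_width': 0.9958996126179448}
scene {'fov_y': 53.84014632198521, 'cx': 323.1431232852423, 'cy': 199.55295048577187, 'k1': -0.014094793641180652, 'T': array([[ 0.77126071,  0.41349374, -0.48392132,  1.11941783],
       [ 0.63628627, -0.48026684,  0.60372472, -0.70362765],
       [ 0.01722503, -0.77354165, -0.63351134,  0.82650697],
       [ 0.        ,  0.        ,  0.        ,  1.        ]])}
top {'fov_y': 47.868516753410766, 'cx': 322.14180286357885, 'cy': 197.30542334177508, 'k1': 0.009081651794501835, 'T': array([[ 0.00247694, -0.98637996,  0.16446412,  0.31328569],
       [-0.99997165, -0.00361252, -0.00660601,  0.03091896],
       [ 0.00711017, -0.1644431 , -0.98636094,  1.34682626],
       [ 0.        ,  0.        ,  0.        ,  1.        ]])}
wrist {'fov_y': 66.74687679549818, 'cx': 321.6070867202615, 'cy': 198.06770419261147, 'k1': -0.05779856938716645, 'tool_from_camera': array([[ 1.02448390e-03, -9.61993451e-01, -2.73070597e-01,
         6.82245913e-02],
       [ 9.99999475e-01,  9.85802845e-04,  2.78856407e-04,
        -2.27758181e-05],
       [ 9.35735008e-07, -2.73070740e-01,  9.61993956e-01,
        -1.43025368e-01],
       [ 0.00000000e+00,  0.00000000e+00,  0.00000000e+00,
         1.00000000e+00]])}
```

View pics/a_top.png

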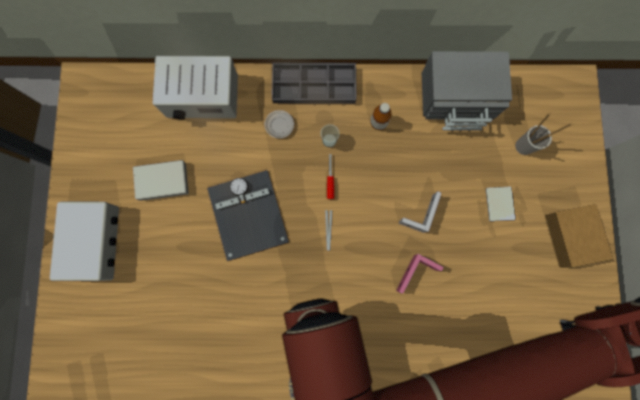

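View pics/a_scene.png

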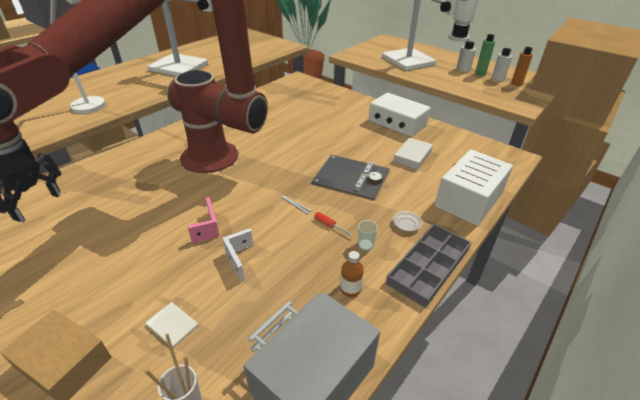

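View pics/a_wrist.png

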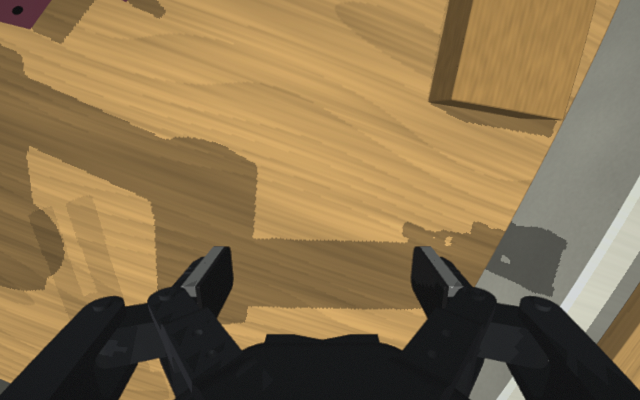

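```bash
cat > h.py <<'E'
import numpy as np, cv2
from plant import *
from scipy.spatial.transform import Rotation as R
def toolT(s):
    q=s['tool_rot'];T=np.eye(4);T[:3,:3]=R.from_quat([q[1],q[2],q[3],q[0]]).as_matrix();T[:3,3]=s['tool_pos'];return T
def cam(n,s=None):
    c=get_calibration(n);T=c['T'] if 'T' in c else toolT(s)@c['tool_from_camera']
    return dict(f=200/np.tan(np.radians(c['fov_y']/2)),cx=c['cx'],cy=c['cy'],k=c['k1'],T=np.array(T))
def proj(c,P):
    P=np.atleast_2d(P);p=(P-c['T'][:3,3])@c['T'][:3,:3];u=p[:,:2]/p[:,2:];r2=(u**2).sum(1,keepdims=True)
    u=u*(1+c['k']*r2);return u*c['f']+[c['cx'],c['cy']]
def ray(c,uv):
    d=(np.atleast_2d(uv)-[c['cx'],c['cy']])/c['f'];u=d.copy()
    for _ in range(10):u=d/(1+c['k']*(u**2).sum(1,keepdims=True))
    return c['T'][:3,3],np.c_[u,np.ones(len(u))]@c['T'][:3,:3].T
def onplane(c,uv,z):
    o,d=ray(c,uv);return o+d*((z-o[2])/d[:,2:])
def tri(cs,uvs):
    A=np.zeros((3,3));b=np.zeros(3)
    for c,uv in zip(cs,uvs):
        o,d=ray(c,uv);d=d[0]/np.linalg.norm(d[0]);M=np.eye(3)-np.outer(d,d);A+=M;b+=M@o
    return np.linalg.solve(A,b)
L=np.array([[-60,-40],[60,-40],[60,-28],[-48,-28],[-48,40],[-60,40]])/1000.
def pose(x,y,a,z,pts):
    c,s=np.cos(a),np.sin(a);return np.c_[pts@np.array([[c,s],[-s,c]])+[x,y],np.full(len(pts),z)]
E
python3 - <<'E'
import cv2
t=cv2.imread('pics/a_top.png')
cv2.imwrite('pics/b_brk.png',cv2.resize(t[180:300,380:480],None,fx=6,fy=5,interpolation=cv2.INTER_CUBIC)[:600])
cv2.imwrite('pics/b_cmp.png',cv2.resize(t[160:270,195:305],None,fx=5,fy=5,interpolation=cv2.INTER_CUBIC))
t=cv2.imread('pics/a_scene.png')
cv2.imwrite('pics/b_sc.png',cv2.resize(t[180:290,170:290],None,fx=5,fy=5,interpolation=cv2.INTER_CUBIC))
cv2.imwrite('pics/b_scc.png',cv2.resize(t[145:205,300:400],None,fx=8,fy=8,interpolation=cv2.INTER_CUBIC))
E
```

```text
(no output)
```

View pics/b_brk.png

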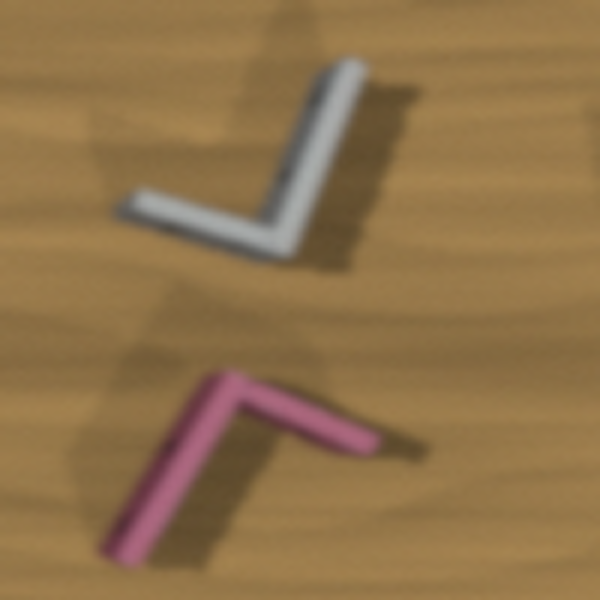

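View pics/b_cmp.png

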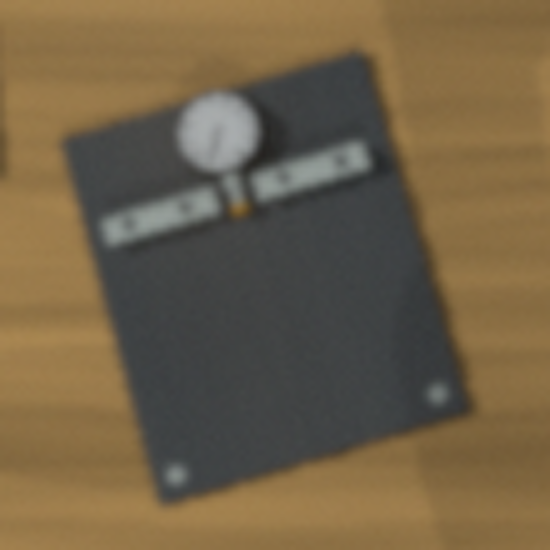

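View pics/b_sc.png

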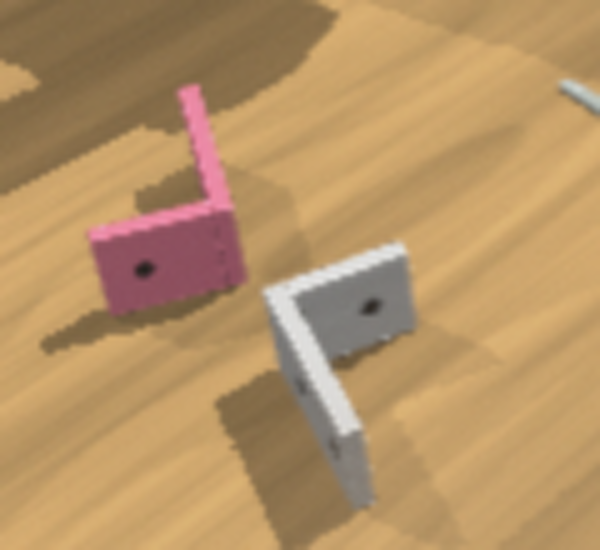

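View pics/b_scc.png

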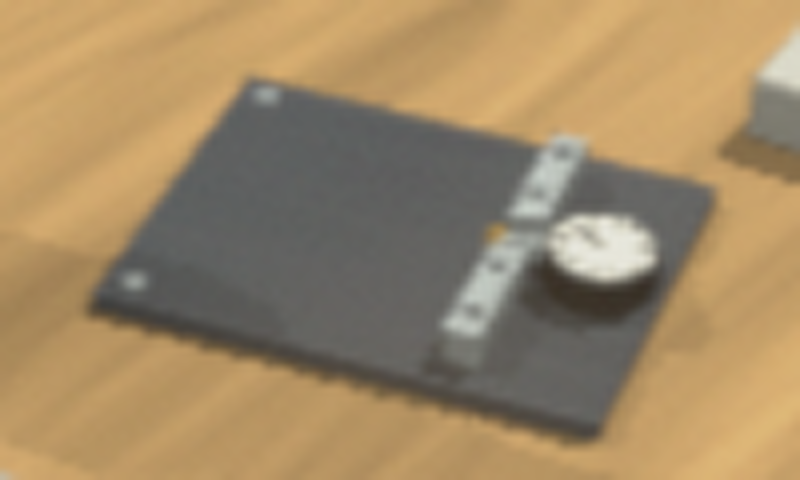

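```bash
cat > fit.py <<'E'
from h import *
from scipy.optimize import least_squares
ct,cs=cam('top'),cam('scene')
def T(p):return np.array(p)/[6,5]+[380,180]-.4
def S(p):return np.array(p)/5+[170,180]-.4
B=[(0,L[0],1,T((297,257))),(0,L[1],1,T((368,68))),(0,L[2],1,T((343,60))),(0,L[3],1,T((266,222))),(0,L[5],1,T((127,210))),(0,L[4],1,T((138,190))),
(1,L[0],1,S((263,292))),(1,L[1],1,S((345,437))),(1,L[2],1,S((362,425))),(1,L[3],1,S((297,300))),(1,L[4],1,S((408,250))),(1,L[5],1,S((400,242))),
(1,L[1],0,S((362,507))),(1,L[4],0,S((415,325)))]
def res(p,B,cams=(ct,cs)):
    out=[]
    for c,pt,top,uv in B:
        out.append(proj(cams[c],pose(p[0],p[1],p[2],p[3]+top*p[4],pt[None]))[0]-uv)
    return np.ravel(out)
def C(p):return np.array(p)/5+[195,160]-.4
def D(p):return np.array(p)/8+[300,145]-.4
W=[(0,(-.115,-.095),0,C((472,410))),(0,(-.115,.095),0,C((162,505))),(0,(.115,.095),0,C((67,140))),(0,(.115,-.095),0,C((368,52))),
(1,(-.115,-.095),0,D((92,300))),(1,(-.115,.095),0,D((250,78))),(1,(.115,.095),0,D((715,188))),(1,(.115,-.095),0,D((600,430))),
(0,(.04,-.08),1,C((372,172))),(0,(.04,.08),1,C((104,248))),(1,(.04,.08),1,D((560,135))),(1,(.04,-.08),1,D((444,325)))]
W=[(a,np.array(b),c,d) for a,b,c,d in W]
if __name__=='__main__':
    for name,B_,x0,h in (('brk',B,[.45,-.25,1.,0,.06],0),('cmp',W,[.35,.25,0.3,.01,.018],0)):
        r=least_squares(res,x0,args=(B_,),loss='soft_l1')
        print(name,r.x.round(4));print(res(r.x,B_).reshape(-1,2).round(1).tolist())
E
python3 fit.py
```

```text
brk [ 0.5006 -0.2632 -0.3475  0.0047  0.0561]
[[-1.2, 0.2], [-0.4, -0.8], [-0.2, -0.6], [1.2, 1.8], [0.6, 0.0], [0.0, 0.1], [0.1, -0.3], [-0.2, -0.0], [0.9, 0.6], [-0.9, -0.7], [0.2, 0.8], [0.1, -0.2], [-1.0, 0.2], [0.7, -0.2]]
cmp [0.4832 0.2445 0.3    0.0104 0.021 ]
[[-0.1, 0.5], [-0.3, 0.6], [-1.2, -0.2], [-0.6, -0.5], [-0.7, -0.2], [-0.3, 0.1], [0.4, 0.4], [-0.2, 0.3], [-0.1, -1.0], [1.1, -0.6], [-0.7, -0.4], [-0.4, 0.3]]
```

```bash
cat > plan.py <<'E'
from h import *
import sys
def plan(x,y,z,b,s=None):
    s=s or state();T=toolT(s);Rc=T[:3,:3];b0=np.arctan2(Rc[1,0],Rc[0,0])
    Rt=np.array([[np.cos(b),np.sin(b),0],[np.sin(b),-np.cos(b),0],[0,0,-1.]])
    d=Rc.T@(np.array([x,y,z])-T[:3,3])/.1; w=R.from_matrix(Rc.T@Rt).as_rotvec()/2
    print('t',round(s['time'],2),'pos',s['tool_pos'].round(4),'b',round(b0,4),'z-axis',Rc[:,2].round(4),'F',s['contact_force'].round(1),'gw',round(s['gripper_width'],3),'q',s['joint_pos'].round(2))
    print('shift',d.round(3),'turn',w.round(4))
if __name__=='__main__':plan(*map(float,sys.argv[1:5]))
E
python3 plan.py 0.47 -0.288 0.2 -0.35; python3 plan.py 0.29 -0.488 0.22 0.0
```

```text
t 0.15 pos [ 0.2105 -0.588   0.2303] b 0.3438 z-axis [-4.0e-04  1.6e-03 -1.0e+00] F [ 0.5 -0.4  0.2] gw 1.001 q [-1.35  0.05  1.61 -0.    1.48 -0.12]
shift [ 3.454 -1.949  0.307] turn [-8.000e-04  2.000e-04  3.469e-01]
t 0.15 pos [ 0.2105 -0.588   0.2303] b 0.3438 z-axis [-4.0e-04  1.6e-03 -1.0e+00] F [ 0.5 -0.4  0.2] gw 1.001 q [-1.35  0.05  1.61 -0.    1.48 -0.12]
shift [ 1.085 -0.673  0.104] turn [-0.0008  0.      0.1719]
```

Request:
step_arm --rows '[{"claw": -1,"x": 0.1,"y": -0.06,"z": 0,"wx": 0,"wy": 0,"wz": 0.03},{"claw": -1,"x": 0.25,"y": -0.15,"z": 0,"wx": 0,"wy": 0,"wz": 0.08},{"claw": -1,"x": 0.4,"y": -0.25,"z": 0,"wx": 0,"wy": 0,"wz": 0.14},{"claw": -1,"x": 0.55,"y": -0.35,"z": 0,"wx": 0,"wy": 0,"wz": 0.2},{"claw": -1,"x": 0.7,"y": -0.45,"z": 0,"wx": 0,"wy": 0,"wz": 0.26},{"claw": -1,"x": 0.85,"y": -0.5,"z": 0,"wx": 0,"wy": 0,"wz": 0.31},{"claw": -1,"x": 1,"y": -0.6,"z": 0,"wx": 0,"wy": 0,"wz": 0.347},{"claw": -1,"x": 1,"y": -0.6,"z": 0,"wx": 0,"wy": 0,"wz": 0.347}]'

```text
time: 1.15
tool_pos: [0.285, -0.4975, 0.231]
tool_rot: [-0.0, 0.985, -0.173, -0.0]
contact_force: [-0.4, -0.2, -0.1]
gripper_width: 0.999
```

```bash
python3 plan.py 0.47 -0.288 0.2 -0.35
```

```text
t 1.15 pos [ 0.285  -0.4975  0.231 ] b -0.3478 z-axis [-3.e-04  5.e-04 -1.e+00] F [-0.4 -0.2 -0.1] gw 0.999 q [-1.18 -0.07  1.73 -0.    1.48  0.74]
shift [ 1.025 -2.6    0.31 ] turn [-0.0002  0.0002  0.0011]
```

Request:
step_arm --rows '[{"claw": -1,"x": 0.05,"y": -0.15,"z": 0},{"claw": -1,"x": 0.12,"y": -0.3,"z": 0.02},{"claw": -1,"x": 0.18,"y": -0.45,"z": 0.05},{"claw": -1,"x": 0.25,"y": -0.6,"z": 0.07},{"claw": -1,"x": 0.32,"y": -0.75,"z": 0.1},{"claw": -1,"x": 0.38,"y": -0.85,"z": 0.1},{"claw": -1,"x": 0.45,"y": -1,"z": 0.1},{"claw": -1,"x": 0.5,"y": -1,"z": 0.1}]'

```text
schema error: expected keys claw, x, y, z, wx, wy, wz
```

Request:
step_arm --rows '[{"claw": -1,"x": 0.05,"y": -0.15,"z": 0},{"claw": -1,"x": 0.12,"y": -0.3,"z": 0.02},{"claw": -1,"x": 0.18,"y": -0.45,"z": 0.05},{"claw": -1,"x": 0.25,"y": -0.6,"z": 0.07},{"claw": -1,"x": 0.32,"y": -0.75,"z": 0.1},{"claw": -1,"x": 0.38,"y": -0.85,"z": 0.1},{"claw": -1,"x": 0.45,"y": -1,"z": 0.1},{"claw": -1,"x": 0.5,"y": -1,"z": 0.1}]'

```text
schema error: expected keys claw, x, y, z, wx, wy, wz
```

Request:
step_arm --rows '[{"claw": -1,"x": 0,"y": -0.1,"z": 0.02},{"claw": -1,"x": 0,"y": -0.2,"z": 0.04},{"claw": -1,"x": 0,"y": -0.3,"z": 0.06},{"claw": -1,"x": 0,"y": -0.4,"z": 0.08},{"claw": -1,"x": 0,"y": -0.5,"z": 0.1},{"claw": -1,"x": 0,"y": -0.55,"z": 0.1},{"claw": -1,"x": 0,"y": -0.6,"z": 0.1},{"claw": -1,"x": 0,"y": -0.6,"z": 0.1}]'

```text
schema error: expected keys claw, x, y, z, wx, wy, wz
```

```bash
python3 - <<'E'
from h import *
import pickle
s=state();im=grab_frame('wrist');pickle.dump((s,im),open('w1.pkl','wb'))
cv2.imwrite('pics/c_w1.png',im[:,:,::-1])
from plan import plan;plan(.47,-.288,.2,-.35)
im=grab_frame('top');cv2.imwrite('pics/c_t1.png',im[:,:,::-1])
E
```

```text
t 1.2 pos [ 0.2846 -0.498   0.2311] b -0.3481 z-axis [-4.e-04  1.e-04 -1.e+00] F [-0.5 -0.4  0.7] gw 1.002 q [-1.18 -0.07  1.73 -0.    1.48  0.74]
shift [ 1.026 -2.607  0.31 ] turn [0.     0.0002 0.001 ]
```

View pics/c_w1.png

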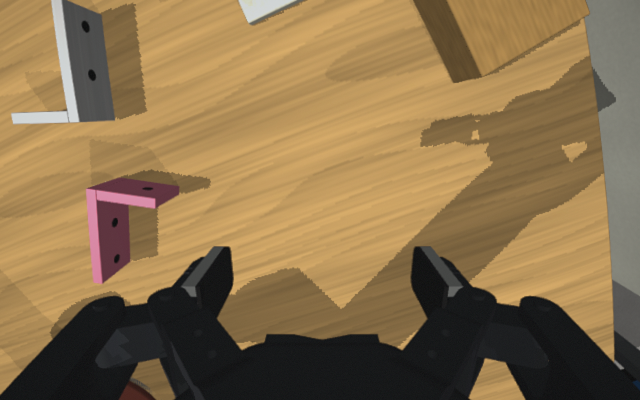

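Request:
step_arm --rows '[{"claw": -1,"x": 0.05,"y": -0.15,"z": 0,"wx": 0,"wy": 0,"wz": 0},{"claw": -1,"x": 0.12,"y": -0.3,"z": 0.02,"wx": 0,"wy": 0,"wz": 0},{"claw": -1,"x": 0.18,"y": -0.45,"z": 0.05,"wx": 0,"wy": 0,"wz": 0},{"claw": -1,"x": 0.25,"y": -0.6,"z": 0.07,"wx": 0,"wy": 0,"wz": 0},{"claw": -1,"x": 0.32,"y": -0.75,"z": 0.1,"wx": 0,"wy": 0,"wz": 0},{"claw": -1,"x": 0.38,"y": -0.85,"z": 0.1,"wx": 0,"wy": 0,"wz": 0},{"claw": -1,"x": 0.45,"y": -1,"z": 0.1,"wx": 0,"wy": 0,"wz": 0},{"claw": -1,"x": 0.5,"y": -1,"z": 0.1,"wx": 0,"wy": 0,"wz": 0}]'

```text
time: 2.25
tool_pos: [0.3667, -0.4208, 0.2215]
tool_rot: [0.0, 0.985, -0.174, 0.0]
contact_force: [0.6, -0.2, -0.6]
gripper_width: 1.001
```

Request:
step_arm --rows '[{"claw": -1,"x": 0.05,"y": -0.15,"z": 0,"wx": 0,"wy": 0,"wz": 0},{"claw": -1,"x": 0.12,"y": -0.3,"z": 0.02,"wx": 0,"wy": 0,"wz": 0},{"claw": -1,"x": 0.18,"y": -0.45,"z": 0.05,"wx": 0,"wy": 0,"wz": 0},{"claw": -1,"x": 0.25,"y": -0.6,"z": 0.07,"wx": 0,"wy": 0,"wz": 0},{"claw": -1,"x": 0.32,"y": -0.75,"z": 0.1,"wx": 0,"wy": 0,"wz": 0},{"claw": -1,"x": 0.38,"y": -0.85,"z": 0.1,"wx": 0,"wy": 0,"wz": 0},{"claw": -1,"x": 0.45,"y": -1,"z": 0.1,"wx": 0,"wy": 0,"wz": 0},{"claw": -1,"x": 0.5,"y": -1,"z": 0.1,"wx": 0,"wy": 0,"wz": 0}]'

```text
time: 3.25
tool_pos: [0.448, -0.344, 0.2115]
tool_rot: [0.0, 0.985, -0.174, 0.0]
contact_force: [-0.5, 0.4, -0.3]
gripper_width: 0.999
```

Request:
step_arm --rows '[{"claw": -1,"x": 0,"y": -0.1,"z": 0.02,"wx": 0,"wy": 0,"wz": 0},{"claw": -1,"x": 0,"y": -0.2,"z": 0.04,"wx": 0,"wy": 0,"wz": 0},{"claw": -1,"x": 0,"y": -0.3,"z": 0.06,"wx": 0,"wy": 0,"wz": 0},{"claw": -1,"x": 0,"y": -0.4,"z": 0.08,"wx": 0,"wy": 0,"wz": 0},{"claw": -1,"x": 0,"y": -0.5,"z": 0.1,"wx": 0,"wy": 0,"wz": 0},{"claw": -1,"x": 0,"y": -0.55,"z": 0.1,"wx": 0,"wy": 0,"wz": 0},{"claw": -1,"x": 0,"y": -0.6,"z": 0.1,"wx": 0,"wy": 0,"wz": 0},{"claw": -1,"x": 0,"y": -0.6,"z": 0.1,"wx": 0,"wy": 0,"wz": 0}]'

```text
time: 4.25
tool_pos: [0.4679, -0.2882, 0.2015]
tool_rot: [0.0, 0.985, -0.174, 0.0]
contact_force: [-0.4, -0.9, -0.5]
gripper_width: 1.0
```

```bash
python3 - <<'E'
from h import *
import pickle
s=state();im=grab_frame('wrist');pickle.dump((s,im),open('w2.pkl','wb'))
cv2.imwrite('pics/c_w2.png',im[:,:,::-1])
cv2.imwrite('pics/c_w2b.png',cv2.resize(im[0:300,150:490,::-1],None,fx=2.,fy=2.,interpolation=cv2.INTER_CUBIC))
from plan import plan;plan(.47,-.288,.2,-.35)
im=grab_frame('top');cv2.imwrite('pics/c_t1.png',im[:,:,::-1])
E
```

```text
t 4.3 pos [ 0.4678 -0.2884  0.2014] b -0.3501 z-axis [ 1.e-04 -2.e-04 -1.e+00] F [ 0.3  0.2 -0.2] gw 1.002 q [-0.69 -0.11  1.82 -0.    1.43  1.23]
shift [ 0.02  -0.011  0.014] turn [ 0.0001 -0.0001 -0.0001]
```

View pics/c_w2b.png

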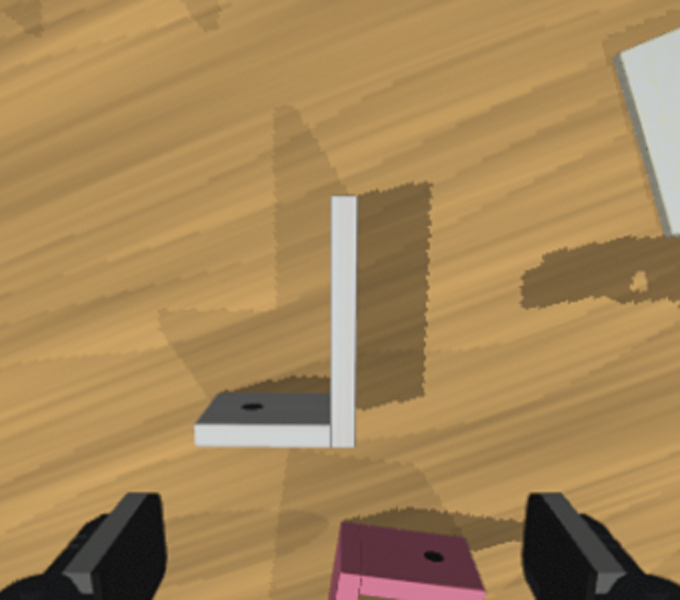

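View pics/c_t1.png

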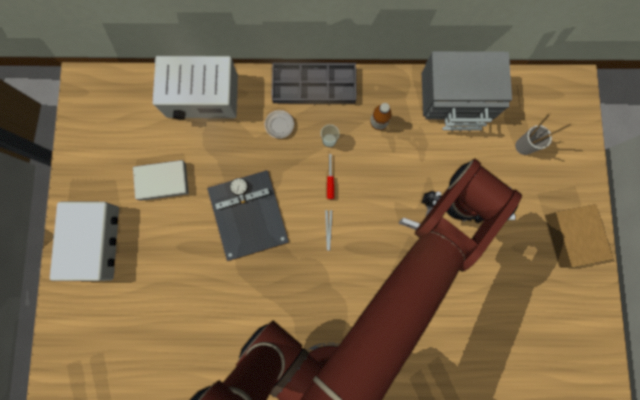

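```bash
python3 - <<'E'
from h import *
import pickle
s,im=pickle.load(open('w2.pkl','rb'));c=cam('wrist',s);Ti=np.linalg.inv(toolT(s))
P={'oc':(355,447),'le_o':(357,196),'le_i':(331,196),'ic':(331,424),'se_o':(194,447),'se_i':(195,425),'pinkc':(337,572),'pink_r':(485,588),'pink ur bottom':(463,536),'pink ul':(343,521)}
for k,v in P.items():
    uv=np.array(v)/2.+[150,0]-.25
    z=.06 if 'p' not in k[:1] or k in('pinkc','pink_r') else 0
    w=onplane(c,uv,z)[0];print(k,z,w.round(4),'tool',(Ti@np.r_[w,1])[:2].round(4))
# two-view height check w1 vs w2
s1,_=pickle.load(open('w1.pkl','rb'));c1=cam('wrist',s1)
print(tri([c1,c],[(77.5,122),np.array(P['oc'])/2+[150,0]-.25]), tri([cam('scene'),c],[np.array((263,292))/5+[170,180]-.4,np.array(P['oc'])/2+[150,0]-.25]))
E
```

```text
oc 0.06 [ 0.4296 -0.281   0.06  ] tool [-0.0384  0.0064]
le_o 0.06 [ 0.5418 -0.3222  0.06  ] tool [0.0811 0.0066]
le_i 0.06 [ 0.5458 -0.3112  0.06  ] tool [ 0.0811 -0.0051]
ic 0.06 [ 0.445 -0.274  0.06 ] tool [-0.0263 -0.0055]
se_o 0.06 [ 0.4571 -0.2053  0.06  ] tool [-0.0386 -0.0742]
se_i 0.06 [ 0.4676 -0.2105  0.06  ] tool [-0.027  -0.0729]
pinkc 0.06 [ 0.366  -0.2481  0.06  ] tool [-0.1095 -0.0028]
pink_r 0.06 [ 0.329  -0.3197  0.06  ] tool [-0.1197  0.0772]
pink ur bottom 0 [ 0.3279 -0.3186  0.    ] tool [-0.1211  0.0766]
pink ul 0 [ 0.364  -0.2508  0.    ] tool [-0.1104  0.0004]
[ 0.42987784 -0.28086379  0.06198109] [ 0.42961472 -0.28072656  0.05939239]
```

Request:
step_arm --rows '[{"claw": -1,"x": 0.02,"y": 0.01,"z": 0.12,"wx": 0,"wy": 0,"wz": 0},{"claw": -1,"x": 0.02,"y": 0.01,"z": 0.25,"wx": 0,"wy": 0,"wz": 0},{"claw": -1,"x": 0.02,"y": 0.01,"z": 0.4,"wx": 0,"wy": 0,"wz": 0},{"claw": -1,"x": 0.02,"y": 0.01,"z": 0.55,"wx": 0,"wy": 0,"wz": 0},{"claw": -1,"x": 0.02,"y": 0.01,"z": 0.7,"wx": 0,"wy": 0,"wz": 0},{"claw": -1,"x": 0.02,"y": 0.01,"z": 0.85,"wx": 0,"wy": 0,"wz": 0},{"claw": -1,"x": 0.02,"y": 0.01,"z": 1,"wx": 0,"wy": 0,"wz": 0},{"claw": -1,"x": 0.02,"y": 0.01,"z": 1,"wx": 0,"wy": 0,"wz": 0}]'

```text
time: 5.35
tool_pos: [0.4683, -0.2891, 0.0994]
tool_rot: [-0.001, 0.985, -0.174, -0.001]
contact_force: [-0.5, -0.1, -0.8]
gripper_width: 1.0
```

Request:
step_arm --rows '[{"claw": -1,"x": 0,"y": 0,"z": 0.1,"wx": 0,"wy": 0,"wz": 0},{"claw": -1,"x": 0,"y": 0,"z": 0.22,"wx": 0,"wy": 0,"wz": 0},{"claw": -1,"x": 0,"y": 0,"z": 0.35,"wx": 0,"wy": 0,"wz": 0},{"claw": -1,"x": 0,"y": 0,"z": 0.48,"wx": 0,"wy": 0,"wz": 0},{"claw": -1,"x": 0,"y": 0,"z": 0.6,"wx": 0,"wy": 0,"wz": 0},{"claw": -1,"x": 0,"y": 0,"z": 0.7,"wx": 0,"wy": 0,"wz": 0},{"claw": -0.5,"x": 0,"y": 0,"z": 0.72,"wx": 0,"wy": 0,"wz": 0},{"claw": 0,"x": 0,"y": 0,"z": 0.72,"wx": 0,"wy": 0,"wz": 0}]'

```text
time: 6.35
tool_pos: [0.4694, -0.29, 0.0294]
tool_rot: [0.0, 0.985, -0.174, 0.0]
contact_force: [-0.1, -0.2, 0.9]
gripper_width: 0.603
```

Request:
step_arm --rows '[{"claw": 0.4,"x": 0,"y": 0,"z": 0,"wx": 0,"wy": 0,"wz": 0},{"claw": 0.6,"x": 0,"y": 0,"z": 0,"wx": 0,"wy": 0,"wz": 0},{"claw": 1,"x": 0,"y": 0,"z": 0,"wx": 0,"wy": 0,"wz": 0},{"claw": 1,"x": 0,"y": 0,"z": 0,"wx": 0,"wy": 0,"wz": 0},{"claw": 1,"x": 0,"y": 0,"z": 0,"wx": 0,"wy": 0,"wz": 0},{"claw": 1,"x": 0,"y": 0,"z": 0,"wx": 0,"wy": 0,"wz": 0},{"claw": 1,"x": 0,"y": 0,"z": 0,"wx": 0,"wy": 0,"wz": 0},{"claw": 1,"x": 0,"y": 0,"z": 0,"wx": 0,"wy": 0,"wz": 0}]'

```text
time: 7.35
tool_pos: [0.4697, -0.29, 0.0299]
tool_rot: [0.0, 0.985, -0.174, 0.0]
contact_force: [0.9, 1.0, 5.4]
gripper_width: 0.129
```

```bash
python3 plan.py 0.47 -0.288 0.15 -0.35
```

```text
t 7.35 pos [ 0.4697 -0.29    0.0299] b -0.3502 z-axis [ 8.e-04 -2.e-04 -1.e+00] F [0.9 1.  5.4] gw 0.129 q [-0.69  0.09  1.93  0.    1.12  1.23]
shift [-0.003 -0.02  -1.201] turn [-0.0001 -0.0004 -0.0001]
```

Request:
step_arm --rows '[{"claw": 1,"x": 0,"y": 0,"z": -0.1,"wx": 0,"wy": 0,"wz": 0},{"claw": 1,"x": 0,"y": 0,"z": -0.25,"wx": 0,"wy": 0,"wz": 0},{"claw": 1,"x": 0,"y": 0,"z": -0.4,"wx": 0,"wy": 0,"wz": 0},{"claw": 1,"x": 0,"y": -0.05,"z": -0.55,"wx": 0,"wy": 0,"wz": 0},{"claw": 1,"x": 0,"y": -0.15,"z": -0.7,"wx": 0,"wy": 0,"wz": 0},{"claw": 1,"x": 0,"y": -0.25,"z": -0.85,"wx": 0,"wy": 0,"wz": 0},{"claw": 1,"x": 0,"y": -0.4,"z": -1,"wx": 0,"wy": 0,"wz": 0},{"claw": 1,"x": 0,"y": -0.55,"z": -1,"wx": 0,"wy": 0,"wz": 0}]'

```text
time: 8.35
tool_pos: [0.4895, -0.2377, 0.1313]
tool_rot: [0.001, 0.985, -0.174, 0.002]
contact_force: [0.5, -0.0, -2.8]
gripper_width: 0.131
```

```bash
python3 plan.py 0.48 -0.12 0.14 0.6;python3 plan.py 0.49 0.2 0.14 1.87
```

```text
t 8.35 pos [ 0.4895 -0.2377  0.1313] b -0.3499 z-axis [ 0.0029 -0.0018 -1.    ] F [ 0.5 -0.  -2.8] gw 0.131 q [-0.59 -0.06  1.9   0.    1.3   1.33]
shift [-0.492 -1.073 -0.089] turn [ 0.0011 -0.0014 -0.4749]
t 8.35 pos [ 0.4895 -0.2377  0.1313] b -0.3499 z-axis [ 0.0029 -0.0018 -1.    ] F [ 0.5 -0.  -2.8] gw 0.131 q [-0.59 -0.06  1.9   0.    1.3   1.33]
shift [-1.495 -4.114 -0.095] turn [ 2.1000e-03 -6.0000e-04 -1.1099e+00]
```

Request:
step_arm --rows '[{"claw": 1,"x": -0.05,"y": -0.12,"z": -0.02,"wx": 0,"wy": 0,"wz": -0.05},{"claw": 1,"x": -0.1,"y": -0.25,"z": -0.05,"wx": 0,"wy": 0,"wz": -0.12},{"claw": 1,"x": -0.16,"y": -0.38,"z": -0.08,"wx": 0,"wy": 0,"wz": -0.2},{"claw": 1,"x": -0.22,"y": -0.52,"z": -0.1,"wx": 0,"wy": 0,"wz": -0.28},{"claw": 1,"x": -0.28,"y": -0.65,"z": -0.1,"wx": 0,"wy": 0,"wz": -0.35},{"claw": 1,"x": -0.34,"y": -0.78,"z": -0.1,"wx": 0,"wy": 0,"wz": -0.41},{"claw": 1,"x": -0.4,"y": -0.9,"z": -0.1,"wx": 0,"wy": 0,"wz": -0.46},{"claw": 1,"x": -0.45,"y": -1,"z": -0.1,"wx": 0,"wy": 0,"wz": -0.5}]'

```text
time: 9.35
tool_pos: [0.4797, -0.1273, 0.1384]
tool_rot: [-0.001, 0.947, 0.321, -0.0]
contact_force: [-0.8, 0.1, -4.4]
gripper_width: 0.131
```

```bash
python3 plan.py 0.47 -0.02 0.14 1.5;python3 plan.py 0.46 0.18 0.14 1.87
```

```text
t 9.35 pos [ 0.4797 -0.1273  0.1384] b 0.6533 z-axis [-1.3e-03  8.0e-04 -1.0e+00] F [-0.8  0.1 -4.4] gw 0.131 q [-0.41 -0.18  2.    0.    1.33  0.51]
shift [ 0.575 -0.911 -0.015] turn [-8.000e-04 -1.000e-04 -4.233e-01]
t 9.35 pos [ 0.4797 -0.1273  0.1384] b 0.6533 z-axis [-1.3e-03  8.0e-04 -1.0e+00] F [-0.8  0.1 -4.4] gw 0.131 q [-0.41 -0.18  2.    0.    1.33  0.51]
shift [ 1.712 -2.56  -0.013] turn [-8.000e-04 -2.000e-04 -6.083e-01]
```

Request:
step_arm --rows '[{"claw": 1,"x": 0.08,"y": -0.12,"z": 0,"wx": 0,"wy": 0,"wz": -0.07},{"claw": 1,"x": 0.17,"y": -0.25,"z": 0,"wx": 0,"wy": 0,"wz": -0.15},{"claw": 1,"x": 0.26,"y": -0.38,"z": 0,"wx": 0,"wy": 0,"wz": -0.23},{"claw": 1,"x": 0.35,"y": -0.52,"z": 0,"wx": 0,"wy": 0,"wz": -0.31},{"claw": 1,"x": 0.43,"y": -0.65,"z": 0,"wx": 0,"wy": 0,"wz": -0.39},{"claw": 1,"x": 0.52,"y": -0.78,"z": 0,"wx": 0,"wy": 0,"wz": -0.47},{"claw": 1,"x": 0.6,"y": -0.9,"z": 0,"wx": 0,"wy": 0,"wz": -0.54},{"claw": 1,"x": 0.66,"y": -1,"z": 0,"wx": 0,"wy": 0,"wz": -0.6}]'

```text
time: 10.35
tool_pos: [0.4715, -0.0079, 0.1384]
tool_rot: [-0.001, 0.6, 0.8, -0.0]
contact_force: [0.8, -0.3, -5.2]
gripper_width: 0.131
```

```bash
python3 plan.py 0.46 0.08 0.14 1.87;python3 plan.py 0.46 0.18 0.14 1.87
python3 - <<'E'
from h import *
import pickle
s=state();im=grab_frame('wrist');pickle.dump((s,im),open('w3.pkl','wb'))
cv2.imwrite('pics/d_w3.png',im[:,:,::-1])
E
```

```text
t 10.35 pos [ 0.4715 -0.0079  0.1384] b 1.8547 z-axis [-1.4e-03  6.0e-04 -1.0e+00] F [ 0.8 -0.3 -5.2] gw 0.131 q [-0.17 -0.25  2.05  0.    1.34 -0.46]
shift [ 0.876  0.135 -0.015] turn [-0.0006 -0.0005 -0.0076]
t 10.35 pos [ 0.4715 -0.0079  0.1384] b 1.8547 z-axis [-1.4e-03  6.0e-04 -1.0e+00] F [ 0.8 -0.3 -5.2] gw 0.131 q [-0.17 -0.25  2.05  0.    1.34 -0.46]
shift [ 1.836  0.416 -0.014] turn [-0.0006 -0.0005 -0.0076]
```

View pics/d_w3.png

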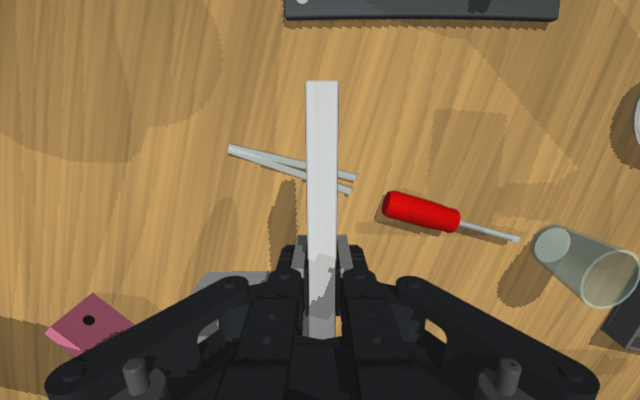

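Request:
step_arm --rows '[{"claw": 1,"x": 0.1,"y": 0.02,"z": 0,"wx": 0,"wy": 0,"wz": 0},{"claw": 1,"x": 0.22,"y": 0.05,"z": 0,"wx": 0,"wy": 0,"wz": 0},{"claw": 1,"x": 0.35,"y": 0.08,"z": 0,"wx": 0,"wy": 0,"wz": 0},{"claw": 1,"x": 0.48,"y": 0.1,"z": 0,"wx": 0,"wy": 0,"wz": 0},{"claw": 1,"x": 0.6,"y": 0.13,"z": 0,"wx": 0,"wy": 0,"wz": 0},{"claw": 1,"x": 0.72,"y": 0.15,"z": 0,"wx": 0,"wy": 0,"wz": 0},{"claw": 1,"x": 0.84,"y": 0.18,"z": 0,"wx": 0,"wy": 0,"wz": 0},{"claw": 1,"x": 0.95,"y": 0.2,"z": 0,"wx": 0,"wy": 0,"wz": 0}]'

```text
time: 11.4
tool_pos: [0.4653, 0.0883, 0.1393]
tool_rot: [0.0, 0.602, 0.799, 0.0]
contact_force: [-0.2, -1.1, -4.0]
gripper_width: 0.132
```

```bash

python3 - <<'E'
from h import *
import pickle
s=state();im=grab_frame('wrist');pickle.dump((s,im),open('w4.pkl','wb'))
cv2.imwrite('pics/d_w4.png',cv2.resize(im[0:260,170:570,::-1],None,fx=2,fy=2,interpolation=cv2.INTER_CUBIC))
E
python3 plan.py 0.47 0.17 0.14 1.87
```

```text
t 11.45 pos [0.4651 0.0893 0.1393] b 1.8506 z-axis [-2.0e-04  1.3e-03 -1.0e+00] F [ 0.3  1.1 -3.7] gw 0.131 q [ 0.03 -0.25  2.05  0.    1.34 -0.25]
shift [ 0.762  0.27  -0.006] turn [ 0.0001 -0.0006 -0.0097]
```

View pics/d_w4.png

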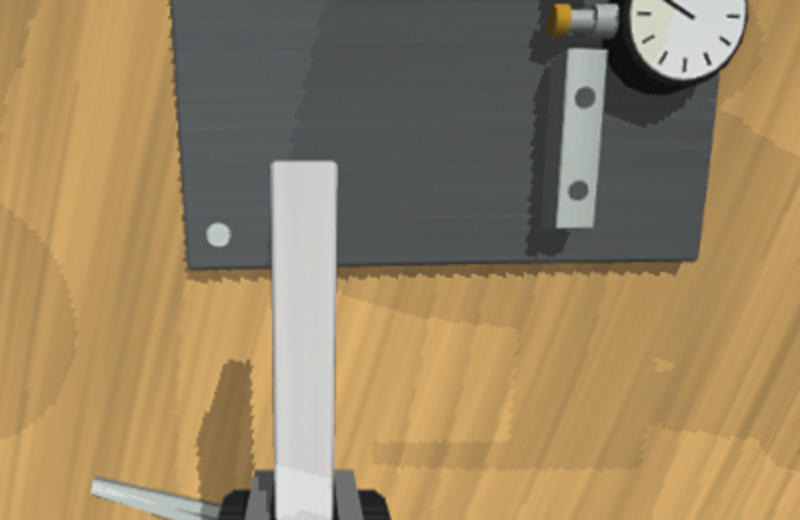

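```bash
python3 - <<'E'
import pickle,cv2
s,im=pickle.load(open('w4.pkl','rb'))
cv2.imwrite('pics/d_z.png',cv2.resize(im[0:140,420:550,::-1],None,fx=4.,fy=4.,interpolation=cv2.INTER_CUBIC))
E
```

```text
(no output)
```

View pics/d_z.png

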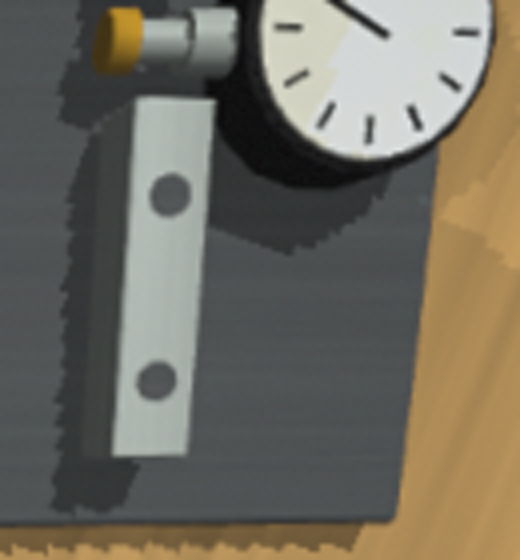

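```bash
cat > cmpfit.py <<'E'
from h import *
import pickle
from scipy.optimize import least_squares
s,im=pickle.load(open('w4.pkl','rb'));c=cam('wrist',s)
q=lambda p:np.array(p)/4.+[420,0]-.375
P=[((.04,-.012),.028,q((137,98))),((.04,-.08),.028,q((112,456))),((.056,-.012),.028,q((216,98))),((.056,-.08),.028,q((188,455))),((.04,-.08),.01,q((82,458))),((.115,-.095),.01,q((395,520))),((-.115,-.095),.01,np.array((187,266))/2.+[170,0]-.25)]
f=lambda p:np.ravel([proj(c,pose(p[0],p[1],p[2],z,np.array(b)[None]))[0]-uv for b,z,uv in P])
r=least_squares(f,[.48,.24,.3],loss='soft_l1');print(r.x,f(r.x).reshape(-1,2).round(1).tolist())
print('bar yaw from edges',[np.arctan2(*(w[1]-w[0])[[1,0]])-np.pi/2 for w in [onplane(c,[P[i][2],P[j][2]],.028) for i,j in((1,0),(3,2))]])
w=onplane(c,[P[6][2],P[5][2]],.01);print('base edge yaw',np.arctan2(*(w[1]-w[0])[[1,0]]))
# held bracket top edges, z=.06+.1393-.0299
g=lambda p:np.array(p)/2.+[170,0]-.25
z=.06+s['tool_pos'][2]-.0299
Ti=np.linalg.inv(toolT(s))
for p in [(271,163),(337,163),(274,460),(333,460)]:
    w=onplane(c,g(p),z)[0];print((Ti@np.r_[w,1])[:2].round(4))
p=r.x
for nm,b,ps in (('flush1',(.034,-.0195),p[2]+np.pi/2),('stage1',(.012,-.0195),p[2]+np.pi/2)):
    print(nm,pose(*p,0,np.array(b)[None])[0,:2].round(4),'beta',ps)
E
python3 cmpfit.py
```

```text
[0.48270103 0.24743553 0.29595773] [[0.1, -0.7], [-0.2, 0.1], [0.5, -0.4], [-0.1, 0.3], [-0.8, -0.5], [0.9, 1.2], [-0.3, 0.6]]
bar yaw from edges [np.float64(0.29834695726076976), np.float64(0.3024072154208548)]
base edge yaw 0.29827362895269205
[ 0.0796 -0.0066]
[0.0797 0.005 ]
[ 0.0239 -0.0067]
[0.0239 0.005 ]
flush1 [0.5209 0.2387] beta 1.8667540566111671
stage1 [0.4999 0.2323] beta 1.8667540566111671
```

```bash
python3 plan.py 0.4995 0.232 0.14 1.869
```

```text
t 11.45 pos [0.4651 0.0893 0.1393] b 1.8506 z-axis [-2.0e-04  1.3e-03 -1.0e+00] F [ 0.3  1.1 -3.7] gw 0.131 q [ 0.03 -0.25  2.05  0.    1.34 -0.25]
shift [ 1.276  0.725 -0.005] turn [ 0.0001 -0.0006 -0.0092]
```

Request:
step_arm --rows '[{"claw": 1,"x": 0.1,"y": 0.05,"z": 0,"wx": 0,"wy": 0,"wz": -0.002},{"claw": 1,"x": 0.22,"y": 0.12,"z": 0,"wx": 0,"wy": 0,"wz": -0.004},{"claw": 1,"x": 0.35,"y": 0.2,"z": 0,"wx": 0,"wy": 0,"wz": -0.006},{"claw": 1,"x": 0.5,"y": 0.28,"z": 0,"wx": 0,"wy": 0,"wz": -0.009},{"claw": 1,"x": 0.65,"y": 0.37,"z": 0,"wx": 0,"wy": 0,"wz": -0.009},{"claw": 1,"x": 0.78,"y": 0.45,"z": 0,"wx": 0,"wy": 0,"wz": -0.009},{"claw": 1,"x": 0.9,"y": 0.51,"z": 0,"wx": 0,"wy": 0,"wz": -0.009},{"claw": 1,"x": 1,"y": 0.57,"z": 0,"wx": 0,"wy": 0,"wz": -0.009}]'

```text
time: 12.45
tool_pos: [0.4927, 0.2002, 0.1392]
tool_rot: [-0.0, 0.595, 0.804, -0.0]
contact_force: [-0.0, 0.3, -4.7]
gripper_width: 0.132
```

```bash
python3 plan.py 0.4995 0.232 0.06 1.869
```

```text
t 12.45 pos [0.4927 0.2002 0.1392] b 1.8681 z-axis [-1.e-04 -1.e-04 -1.e+00] F [-0.   0.3 -4.7] gw 0.132 q [ 0.25 -0.1   1.92 -0.    1.32 -0.05]
shift [0.284 0.159 0.792] turn [-0.0001  0.     -0.0005]
```

Request:
step_arm --rows '[{"claw": 1,"x": 0.08,"y": 0.04,"z": 0.08,"wx": 0,"wy": 0,"wz": 0},{"claw": 1,"x": 0.16,"y": 0.09,"z": 0.18,"wx": 0,"wy": 0,"wz": 0},{"claw": 1,"x": 0.24,"y": 0.13,"z": 0.3,"wx": 0,"wy": 0,"wz": 0},{"claw": 1,"x": 0.284,"y": 0.16,"z": 0.42,"wx": 0,"wy": 0,"wz": 0},{"claw": 1,"x": 0.284,"y": 0.16,"z": 0.55,"wx": 0,"wy": 0,"wz": 0},{"claw": 1,"x": 0.284,"y": 0.16,"z": 0.67,"wx": 0,"wy": 0,"wz": 0},{"claw": 1,"x": 0.284,"y": 0.16,"z": 0.76,"wx": 0,"wy": 0,"wz": 0},{"claw": 1,"x": 0.284,"y": 0.16,"z": 0.79,"wx": 0,"wy": 0,"wz": 0}]'

```text
time: 13.45
tool_pos: [0.4991, 0.2308, 0.0594]
tool_rot: [-0.0, 0.595, 0.804, -0.001]
contact_force: [0.4, 0.0, -4.6]
gripper_width: 0.131
```

```bash
python3 plan.py 0.4995 0.232 0.04 1.869;
python3 - <<'E'
from h import *
import pickle
s=state();im=grab_frame('wrist');pickle.dump((s,im),open('w5.pkl','wb'))
cv2.imwrite('pics/e_w5.png',cv2.resize(im[0:300,170:570,::-1],None,fx=2,fy=2,interpolation=cv2.INTER_CUBIC))
E
```

```text
t 13.45 pos [0.4991 0.2308 0.0594] b 1.8675 z-axis [-1.2e-03 -4.0e-04 -1.0e+00] F [ 0.4  0.  -4.6] gw 0.131 q [ 0.3   0.05  1.92 -0.    1.17  0.  ]
shift [0.01  0.008 0.194] turn [-0.0007  0.     -0.0007]
```

View pics/e_w5.png

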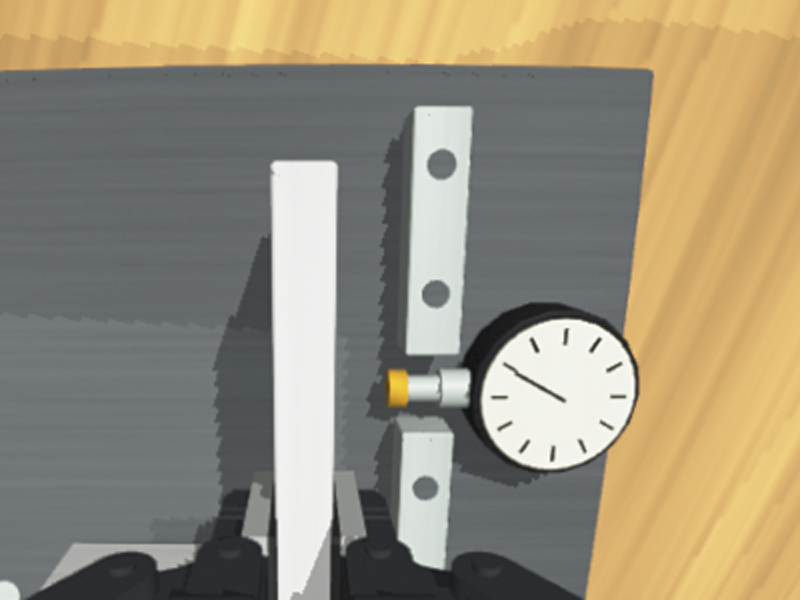

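```bash
python3 - <<'E'
from h import *
import pickle
s,im=pickle.load(open('w5.pkl','rb'));c=cam('wrist',s);Ti=np.linalg.inv(toolT(s))
g=lambda p:np.array(p)/2.+[170,0]-.25
def t(p,z):
    return (Ti@np.r_[onplane(c,g(p),z)[0],1])[:2]
for n,p,z in [('bar far end',(415,107),.028),('bar gap',(405.5,353),.028),('bar gap2',(398,431),.028),('back far',(473,107),.028),('back gap',(461,353),.028),('plunger',(389,388),.02),('legR',(337,163),.0895),('legL',(271,163),.0895),('legR2',(333,460),.0895),('legL2',(275,460),.0895)]:
    print(n,t(p,z).round(4))
E
```

```text
bar far end [0.0999 0.0287]
bar gap [0.033 0.029]
bar gap2 [0.0088 0.0278]
back far [0.1001 0.0443]
back gap [0.033  0.0453]
plunger [0.0202 0.0257]
legR [0.0797 0.005 ]
legL [ 0.0797 -0.0066]
legR2 [0.0239 0.005 ]
legL2 [ 0.0239 -0.0065]
```

Request:
step_arm --rows '[{"claw": 1,"x": 0.01,"y": 0.03,"z": 0.06,"wx": 0,"wy": 0,"wz": 0},{"claw": 1,"x": 0.01,"y": 0.05,"z": 0.11,"wx": 0,"wy": 0,"wz": 0},{"claw": 1,"x": 0.01,"y": 0.07,"z": 0.15,"wx": 0,"wy": 0,"wz": 0},{"claw": 1,"x": 0.01,"y": 0.09,"z": 0.17,"wx": 0,"wy": 0,"wz": 0},{"claw": 1,"x": 0.01,"y": 0.1,"z": 0.18,"wx": 0,"wy": 0,"wz": 0},{"claw": 1,"x": 0.01,"y": 0.1,"z": 0.185,"wx": 0,"wy": 0,"wz": 0},{"claw": 1,"x": 0.01,"y": 0.1,"z": 0.19,"wx": 0,"wy": 0,"wz": 0},{"claw": 1,"x": 0.01,"y": 0.1,"z": 0.19,"wx": 0,"wy": 0,"wz": 0}]'

```text
time: 14.5
tool_pos: [0.5088, 0.235, 0.0414]
tool_rot: [0.0, 0.595, 0.804, 0.0]
contact_force: [0.2, -0.2, -4.7]
gripper_width: 0.13
```

```bash
python3 plan.py 0.5209 0.2387 0.04 1.869
```

```text
t 14.5 pos [0.5088 0.235  0.0414] b 1.8678 z-axis [ 1.e-04  0.e+00 -1.e+00] F [ 0.2 -0.2 -4.7] gw 0.13 q [0.3  0.1  1.9  0.   1.14 0.  ]
shift [-0.001  0.127  0.014] turn [ 0.     -0.     -0.0006]
```

Request:
step_arm --rows '[{"claw": 1,"x": 0,"y": 0,"z": 0.005,"wx": 0,"wy": 0,"wz": 0},{"claw": 1,"x": 0,"y": 0,"z": 0.01,"wx": 0,"wy": 0,"wz": 0},{"claw": 1,"x": 0,"y": 0.02,"z": 0.015,"wx": 0,"wy": 0,"wz": 0},{"claw": 1,"x": 0,"y": 0.03,"z": 0.015,"wx": 0,"wy": 0,"wz": 0},{"claw": 1,"x": 0,"y": 0.04,"z": 0.015,"wx": 0,"wy": 0,"wz": 0},{"claw": 1,"x": 0,"y": 0.05,"z": 0.015,"wx": 0,"wy": 0,"wz": 0},{"claw": 1,"x": 0,"y": 0.06,"z": 0.015,"wx": 0,"wy": 0,"wz": 0},{"claw": 1,"x": 0,"y": 0.06,"z": 0.015,"wx": 0,"wy": 0,"wz": 0}]'

```text
time: 15.5
tool_pos: [0.5148, 0.2369, 0.0399]
tool_rot: [0.0, 0.595, 0.804, 0.0]
contact_force: [-0.2, 0.0, -0.9]
gripper_width: 0.127
```

```bash
python3 plan.py 0.5209 0.2387 0.04 1.869
```

```text
t 15.5 pos [0.5148 0.2369 0.0399] b 1.8678 z-axis [ 5.e-04  2.e-04 -1.e+00] F [-0.2  0.  -0.9] gw 0.127 q [0.3  0.11 1.89 0.   1.14 0.  ]
shift [-0.     0.064 -0.001] turn [ 0.0003 -0.     -0.0006]
```

Request:
step_arm --rows '[{"claw": 1,"x": 0,"y": 0.01,"z": 0.003,"wx": 0,"wy": 0,"wz": 0},{"claw": 1,"x": 0,"y": 0.02,"z": 0.003,"wx": 0,"wy": 0,"wz": 0},{"claw": 1,"x": 0,"y": 0.03,"z": 0.003,"wx": 0,"wy": 0,"wz": 0},{"claw": 1,"x": 0,"y": 0.04,"z": 0.003,"wx": 0,"wy": 0,"wz": 0},{"claw": 1,"x": 0,"y": 0.05,"z": 0.003,"wx": 0,"wy": 0,"wz": 0},{"claw": 1,"x": 0,"y": 0.06,"z": 0.003,"wx": 0,"wy": 0,"wz": 0},{"claw": 1,"x": 0,"y": 0.065,"z": 0.003,"wx": 0,"wy": 0,"wz": 0},{"claw": 1,"x": 0,"y": 0.07,"z": 0.003,"wx": 0,"wy": 0,"wz": 0}]'

```text
time: 16.5
tool_pos: [0.5211, 0.2388, 0.0399]
tool_rot: [-0.0, 0.595, 0.804, -0.0]
contact_force: [-5.3, -1.7, 6.0]
gripper_width: 0.133
```

```bash
python3 - <<'E'
from h import *
s=state();T=toolT(s);print(T[:3,:3].T@s['contact_force'],s['ft_torque'],s['tool_pos'])
E
```

```text
[-0.04943323 -5.58009905 -6.02262574] [-0.23003737  0.97280772  0.03456761] [0.52114293 0.23883447 0.03992917]
```

Request:
step_arm --rows '[{"claw": 1,"x": 0,"y": 0.003,"z": 0,"wx": 0,"wy": 0,"wz": 0},{"claw": 1,"x": 0,"y": 0.006,"z": 0,"wx": 0,"wy": 0,"wz": 0},{"claw": 1,"x": 0,"y": 0.008,"z": 0,"wx": 0,"wy": 0,"wz": 0},{"claw": 1,"x": 0,"y": 0.008,"z": 0,"wx": 0,"wy": 0,"wz": 0},{"claw": 1,"x": 0,"y": 0.008,"z": 0,"wx": 0,"wy": 0,"wz": 0},{"claw": 1,"x": 0,"y": 0.008,"z": 0,"wx": 0,"wy": 0,"wz": 0},{"claw": 1,"x": 0,"y": 0.008,"z": 0,"wx": 0,"wy": 0,"wz": 0},{"claw": 1,"x": 0,"y": 0.008,"z": 0,"wx": 0,"wy": 0,"wz": 0}]'

```text
time: 17.5
tool_pos: [0.5215, 0.2389, 0.0399]
tool_rot: [-0.001, 0.595, 0.804, -0.001]
contact_force: [-5.9, -2.1, 7.4]
gripper_width: 0.129
```

```bash
python3 - <<'E'
from h import *
import pickle
s=state();T=toolT(s);print(T[:3,:3].T@s['contact_force'],s['ft_torque'],s['tool_pos'],np.arctan2(T[1,0],T[0,0]))
im=grab_frame('wrist');pickle.dump((s,im),open('w6.pkl','wb'))
cv2.imwrite('pics/f_w6.png',cv2.resize(im[50:280,270:520,::-1],None,fx=2.6,fy=2.6,interpolation=cv2.INTER_CUBIC))
E
```

```text
[-0.24046461 -6.29133978 -7.36329557] [-0.35017446  1.22179838  0.06801254] [0.52145629 0.23892195 0.03993595] 1.8679159841920838
```

View pics/f_w6.png

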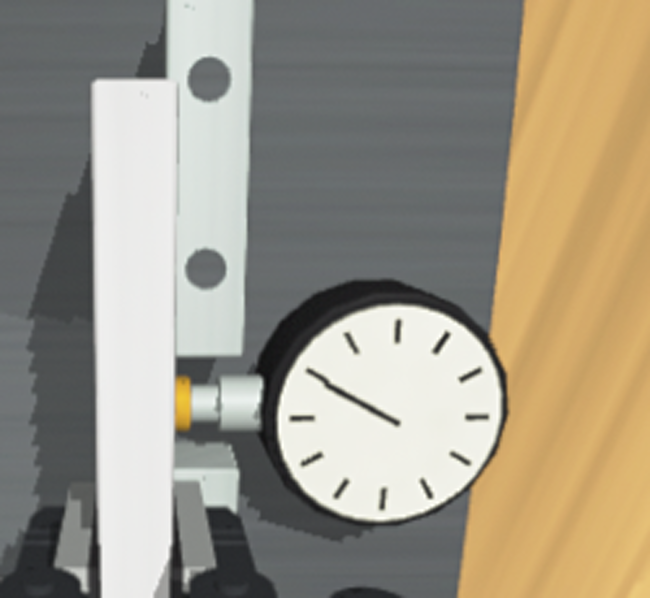

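```bash
python3 - <<'E'
from h import *
import pickle
s,im=pickle.load(open('w6.pkl','rb'));c=cam('wrist',s);Ti=np.linalg.inv(toolT(s))
cv2.imwrite('pics/f_z.png',cv2.resize(im[20:170,285:385,::-1],None,fx=4.,fy=4.,interpolation=cv2.INTER_CUBIC))
E
```

```text
(no output)
```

View pics/f_z.png

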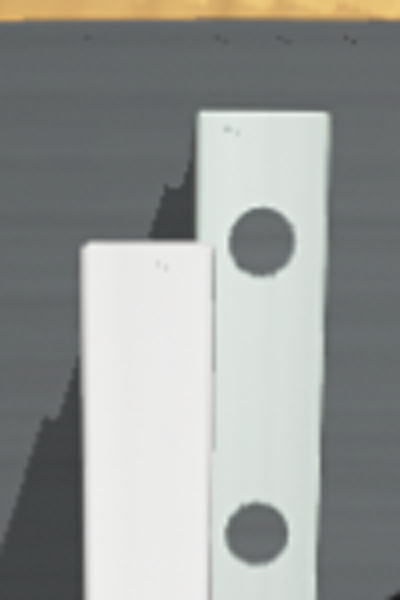

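```bash
python3 - <<'E'
from h import *
import pickle
s,im=pickle.load(open('w6.pkl','rb'));c=cam('wrist',s);Ti=np.linalg.inv(toolT(s))
q=lambda p:np.array(p)/4.+[285,20]-.375
for n,p,z in [('bar front far',(197.5,112),.028),('front at leg',(196.5,241),.028),('bar back far',(329.5,112),.028),('back lower',(318.5,560),.028),('legR',(212,246),.07),('legL',(82,246),.07),('legRlow',(210,590),.07),('legLlow',(86,590),.07)]:
    print(n,(Ti@np.r_[onplane(c,q(p),z)[0],1])[:2].round(4))
E
```

```text
bar front far [0.0988 0.0049]
front at leg [0.0843 0.0049]
bar back far [0.0989 0.0205]
back lower [0.0456 0.021 ]
legR [0.0797 0.0048]
legL [ 0.0797 -0.0066]
legRlow [0.0491 0.005 ]
legLlow [ 0.0491 -0.0066]
```

Request:
step_arm --rows '[{"claw": 1,"x": 0,"y": 0.005,"z": 0,"wx": 0,"wy": 0,"wz": 0},{"claw": 1,"x": 0,"y": 0.01,"z": 0,"wx": 0,"wy": 0,"wz": 0},{"claw": 1,"x": 0,"y": 0.015,"z": 0,"wx": 0,"wy": 0,"wz": 0},{"claw": 1,"x": 0,"y": 0.015,"z": 0,"wx": 0,"wy": 0,"wz": 0},{"claw": 1,"x": 0,"y": 0.015,"z": 0,"wx": 0,"wy": 0,"wz": 0},{"claw": 1,"x": 0,"y": 0.015,"z": 0,"wx": 0,"wy": 0,"wz": 0},{"claw": 1,"x": 0,"y": 0.015,"z": 0,"wx": 0,"wy": 0,"wz": 0},{"claw": 1,"x": 0,"y": 0.015,"z": 0,"wx": 0,"wy": 0,"wz": 0}]'

```text
time: 18.55
tool_pos: [0.5218, 0.239, 0.04]
tool_rot: [-0.001, 0.594, 0.804, -0.002]
contact_force: [-11.1, -3.7, 11.7]
gripper_width: 0.133
```

```bash
python3 - <<'E'
from h import *
import pickle
s=state();T=toolT(s);print(T[:3,:3].T@s['contact_force'],s['ft_torque'],s['tool_pos'],np.arctan2(T[1,0],T[0,0]))
im=grab_frame('wrist');pickle.dump((s,im),open('w6.pkl','wb'))
cv2.imwrite('pics/f_z2.png',cv2.resize(im[20:230,285:445,::-1],None,fx=3.,fy=2.8,interpolation=cv2.INTER_CUBIC))
E
```

```text
[ -0.27089378 -11.77193212 -11.60639489] [-0.64278548  1.91838567  0.2115514 ] [0.52178309 0.239003   0.03996298] 1.8686623824819522
```

View pics/f_z2.png

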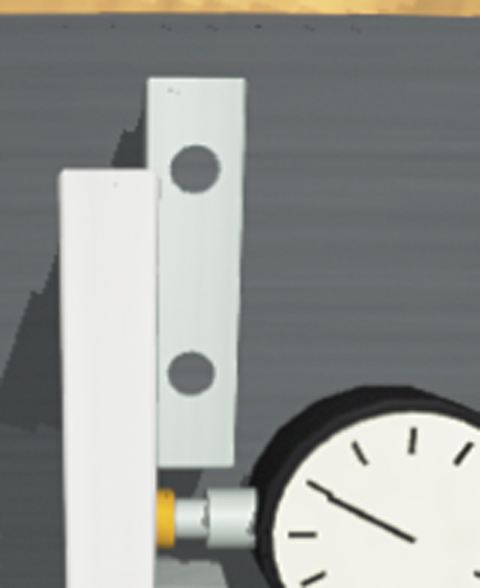

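Request:
step_arm --rows '[{"claw": 1,"x": 0,"y": -0.02,"z": 0,"wx": 0,"wy": 0,"wz": 0},{"claw": 1,"x": 0,"y": -0.06,"z": -0.02,"wx": 0,"wy": 0,"wz": 0},{"claw": 1,"x": 0,"y": -0.12,"z": -0.06,"wx": 0,"wy": 0,"wz": 0},{"claw": 1,"x": 0,"y": -0.2,"z": -0.14,"wx": 0,"wy": 0,"wz": 0},{"claw": 1,"x": 0,"y": -0.3,"z": -0.25,"wx": 0,"wy": 0,"wz": 0},{"claw": 1,"x": 0,"y": -0.38,"z": -0.38,"wx": 0,"wy": 0,"wz": 0},{"claw": 1,"x": 0,"y": -0.44,"z": -0.5,"wx": 0,"wy": 0,"wz": 0},{"claw": 1,"x": 0,"y": -0.5,"z": -0.6,"wx": 0,"wy": 0,"wz": 0}]'

```text
time: 19.6
tool_pos: [0.4756, 0.2249, 0.1007]
tool_rot: [0.0, 0.595, 0.804, 0.001]
contact_force: [0.1, 0.3, -3.5]
gripper_width: 0.132
```

```bash
python3 plan.py 0.4584 0.2766 0.10 3.44;python3 plan.py 0.4584 0.2766 0.10 3.24
```

```text
t 19.6 pos [0.4756 0.2249 0.1007] b 1.8678 z-axis [ 1.3e-03  4.0e-04 -1.0e+00] F [ 0.1  0.3 -3.5] gw 0.132 q [ 0.3  -0.07  1.96  0.    1.25  0.  ]
shift [ 0.545 -0.013  0.007] turn [ 5.000e-04  5.000e-04 -7.861e-01]
t 19.6 pos [0.4756 0.2249 0.1007] b 1.8678 z-axis [ 1.3e-03  4.0e-04 -1.0e+00] F [ 0.1  0.3 -3.5] gw 0.132 q [ 0.3  -0.07  1.96  0.    1.25  0.  ]
shift [ 0.545 -0.013  0.007] turn [ 6.000e-04  4.000e-04 -6.861e-01]
```

Request:
step_arm --rows '[{"claw": 1,"x": 0.05,"y": 0,"z": 0,"wx": 0,"wy": 0,"wz": -0.06},{"claw": 1,"x": 0.12,"y": 0,"z": 0,"wx": 0,"wy": 0,"wz": -0.14},{"claw": 1,"x": 0.19,"y": 0,"z": 0,"wx": 0,"wy": 0,"wz": -0.23},{"claw": 1,"x": 0.26,"y": 0,"z": 0,"wx": 0,"wy": 0,"wz": -0.32},{"claw": 1,"x": 0.33,"y": 0,"z": 0,"wx": 0,"wy": 0,"wz": -0.41},{"claw": 1,"x": 0.4,"y": 0,"z": 0,"wx": 0,"wy": 0,"wz": -0.5},{"claw": 1,"x": 0.47,"y": 0,"z": 0,"wx": 0,"wy": 0,"wz": -0.58},{"claw": 1,"x": 0.54,"y": -0.01,"z": 0,"wx": 0,"wy": 0,"wz": -0.65}]'

```text
time: 20.6
tool_pos: [0.4587, 0.2764, 0.0999]
tool_rot: [0.0, -0.015, 1.0, 0.0]
contact_force: [-0.5, -0.2, -3.0]
gripper_width: 0.13
```

```bash
python3 plan.py 0.4584 0.2766 0.06 3.44
```

```text
t 20.6 pos [0.4587 0.2764 0.0999] b -3.1107 z-axis [ 1.e-04  2.e-04 -1.e+00] F [-0.5 -0.2 -3. ] gw 0.13 q [ 0.4  -0.04  1.94  0.    1.25 -1.2 ]
shift [0.003 0.002 0.399] turn [ 1.000e-04  0.000e+00 -1.338e-01]
```

Request:
step_arm --rows '[{"claw": 1,"x": 0,"y": 0,"z": 0,"wx": 0,"wy": 0,"wz": -0.03},{"claw": 1,"x": 0,"y": 0,"z": 0.03,"wx": 0,"wy": 0,"wz": -0.07},{"claw": 1,"x": 0,"y": 0,"z": 0.1,"wx": 0,"wy": 0,"wz": -0.11},{"claw": 1,"x": 0,"y": 0,"z": 0.18,"wx": 0,"wy": 0,"wz": -0.134},{"claw": 1,"x": 0,"y": 0,"z": 0.26,"wx": 0,"wy": 0,"wz": -0.134},{"claw": 1,"x": 0,"y": 0,"z": 0.34,"wx": 0,"wy": 0,"wz": -0.134},{"claw": 1,"x": 0,"y": 0,"z": 0.4,"wx": 0,"wy": 0,"wz": -0.134},{"claw": 1,"x": 0,"y": 0,"z": 0.4,"wx": 0,"wy": 0,"wz": -0.134}]'

```text
time: 21.6
tool_pos: [0.4584, 0.276, 0.0588]
tool_rot: [-0.001, -0.146, 0.989, -0.0]
contact_force: [-0.6, -0.3, -4.1]
gripper_width: 0.131
```

```bash
python3 plan.py 0.4584 0.2766 0.04 3.44
python3 - <<'E'
from h import *
import pickle
s=state();im=grab_frame('wrist');pickle.dump((s,im),open('w7.pkl','wb'))
cv2.imwrite('pics/g_w7.png',im[:,:,::-1])
for n in('top','scene'):cv2.imwrite(f'pics/g_{n}.png',grab_frame(n)[:,:,::-1])
t=cv2.imread('pics/g_scene.png');cv2.imwrite('pics/g_sz.png',cv2.resize(t[100:220,270:420],None,fx=5,fy=5,interpolation=cv2.INTER_CUBIC))
E
```

```text
t 21.6 pos [0.4584 0.276  0.0588] b -2.8476 z-axis [-1.3e-03 -6.0e-04 -1.0e+00] F [-0.6 -0.3 -4.1] gw 0.131 q [ 0.4   0.01  1.96  0.    1.17 -1.46]
shift [-0.002  0.005  0.188] turn [-0.0001 -0.0007 -0.0022]
```

View pics/g_w7.png

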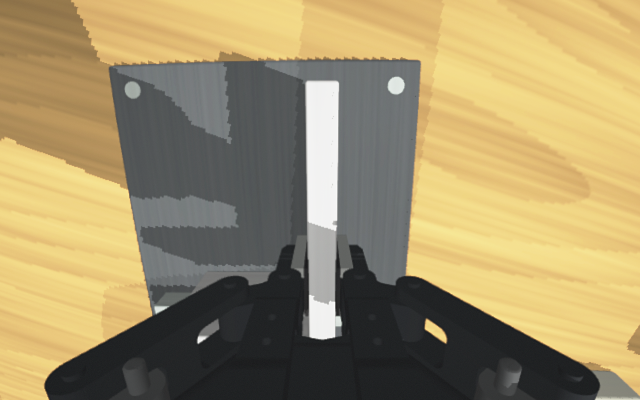

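View pics/g_sz.png

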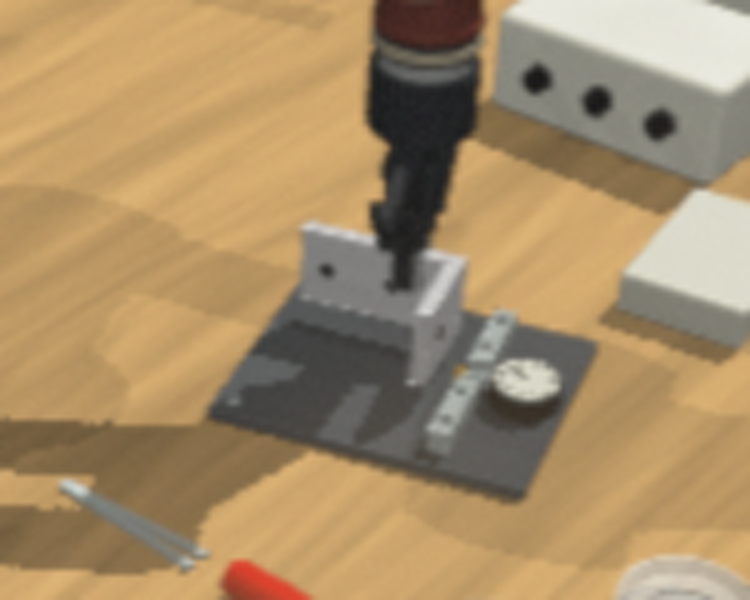

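```bash
python3 - <<'E'
from h import *
import pickle
s,im=pickle.load(open('w7.pkl','rb'));c=cam('wrist',s);Ti=np.linalg.inv(toolT(s))
t=lambda p,z:(Ti@np.r_[onplane(c,p,z)[0],1])[:2].round(4)
g=cv2.cvtColor(im,cv2.COLOR_RGB2GRAY)
cv2.imwrite('pics/g_z.png',cv2.resize(im[40:280,95:435,::-1],None,fx=2.3,fy=2.3,interpolation=cv2.INTER_CUBIC))
for n,p,z in [('rl',(110,67),.01),('rr',(420,62),.01),('right low',(408,262),.01),('left low',(151,295),.01),('leg end L',(306,81),.0889),('leg end R',(338,81),.0889)]:print(n,t(p,z))
E
```

```text
rl [ 0.0984 -0.1289]
rr [0.0995 0.0583]
right low [-0.0309  0.0608]
left low [-0.0591 -0.1264]
leg end L [ 0.0806 -0.0055]
leg end R [0.0806 0.0057]
```

View pics/g_z.png

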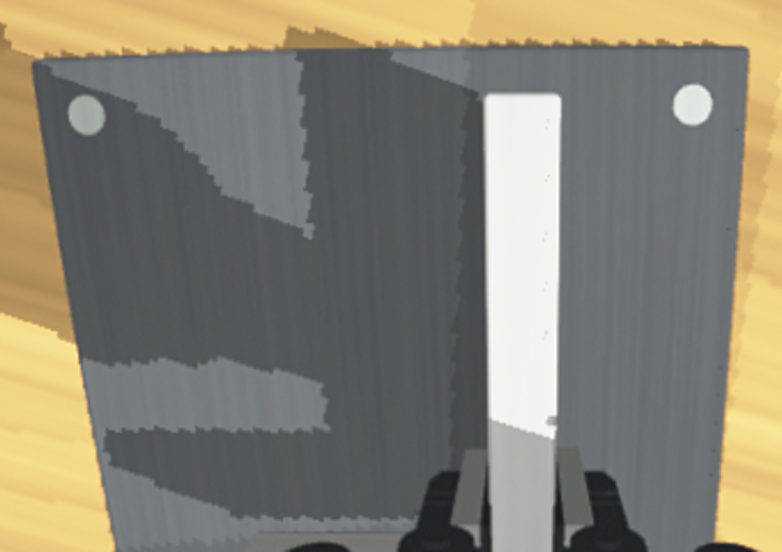

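Request:
step_arm --rows '[{"claw": 1,"x": 0,"y": 0,"z": 0.06,"wx": 0,"wy": 0,"wz": -0.002},{"claw": 1,"x": 0,"y": 0,"z": 0.11,"wx": 0,"wy": 0,"wz": -0.003},{"claw": 1,"x": 0,"y": 0,"z": 0.15,"wx": 0,"wy": 0,"wz": -0.003},{"claw": 1,"x": 0,"y": 0,"z": 0.17,"wx": 0,"wy": 0,"wz": -0.003},{"claw": 1,"x": 0,"y": 0,"z": 0.18,"wx": 0,"wy": 0,"wz": -0.003},{"claw": 1,"x": -0.01,"y": 0,"z": 0.187,"wx": 0,"wy": 0,"wz": -0.003},{"claw": 1,"x": -0.02,"y": 0,"z": 0.19,"wx": 0,"wy": 0,"wz": -0.003},{"claw": 1,"x": -0.03,"y": 0,"z": 0.195,"wx": 0,"wy": 0,"wz": -0.003}]'

```text
time: 22.75
tool_pos: [0.4619, 0.2772, 0.0402]
tool_rot: [0.0, -0.15, 0.989, 0.0]
contact_force: [-0.1, 0.0, -4.4]
gripper_width: 0.128
```

```bash
python3 plan.py 0.4727 0.281 0.04 3.442
```

```text
t 22.75 pos [0.4619 0.2772 0.0402] b -2.8414 z-axis [ 3.e-04  1.e-04 -1.e+00] F [-0.1  0.  -4.4] gw 0.128 q [ 0.4   0.05  1.96  0.    1.13 -1.47]
shift [-0.114  0.005  0.002] turn [ 0.      0.0002 -0.0001]
```

Request:
step_arm --rows '[{"claw": 1,"x": -0.01,"y": 0.003,"z": 0.003,"wx": 0,"wy": 0,"wz": 0},{"claw": 1,"x": -0.025,"y": 0.005,"z": 0.005,"wx": 0,"wy": 0,"wz": 0},{"claw": 1,"x": -0.04,"y": 0.005,"z": 0.005,"wx": 0,"wy": 0,"wz": 0},{"claw": 1,"x": -0.055,"y": 0.005,"z": 0.005,"wx": 0,"wy": 0,"wz": 0},{"claw": 1,"x": -0.07,"y": 0.005,"z": 0.005,"wx": 0,"wy": 0,"wz": 0},{"claw": 1,"x": -0.085,"y": 0.005,"z": 0.005,"wx": 0,"wy": 0,"wz": 0},{"claw": 1,"x": -0.095,"y": 0.005,"z": 0.005,"wx": 0,"wy": 0,"wz": 0},{"claw": 1,"x": -0.1,"y": 0.005,"z": 0.005,"wx": 0,"wy": 0,"wz": 0}]'

```text
time: 23.75
tool_pos: [0.4712, 0.2807, 0.0399]
tool_rot: [-0.0, -0.15, 0.989, 0.0]
contact_force: [-5.9, -2.2, 5.3]
gripper_width: 0.127
```

```bash
python3 plan.py 0.4727 0.281 0.04 3.442; python3 - <<'E'
from h import *
s=state();T=toolT(s);print(T[:3,:3].T@s['contact_force'],s['ft_torque'])
E
```

```text
t 23.75 pos [0.4712 0.2807 0.0399] b -2.8414 z-axis [-3.e-04  1.e-04 -1.e+00] F [-5.9 -2.2  5.3] gw 0.127 q [ 0.4   0.07  1.93  0.    1.14 -1.47]
shift [-0.016 -0.001 -0.001] turn [ 0.0001 -0.0001 -0.0001]
[ 6.23590418 -0.3397898  -5.2680522 ] [-1.47832147e-01  8.24013263e-01 -3.75820972e-04]
```

Request:
step_arm --rows '[{"claw": 1,"x": -0.005,"y": 0,"z": -0.003,"wx": 0,"wy": 0,"wz": 0},{"claw": 1,"x": -0.01,"y": 0,"z": -0.003,"wx": 0,"wy": 0,"wz": 0},{"claw": 1,"x": -0.015,"y": 0,"z": -0.003,"wx": 0,"wy": 0,"wz": 0},{"claw": 1,"x": -0.02,"y": 0,"z": -0.003,"wx": 0,"wy": 0,"wz": 0},{"claw": 1,"x": -0.025,"y": 0,"z": -0.003,"wx": 0,"wy": 0,"wz": 0},{"claw": 1,"x": -0.03,"y": 0,"z": -0.003,"wx": 0,"wy": 0,"wz": 0},{"claw": 1,"x": -0.03,"y": 0,"z": -0.003,"wx": 0,"wy": 0,"wz": 0},{"claw": 1,"x": -0.03,"y": 0,"z": -0.003,"wx": 0,"wy": 0,"wz": 0}]'

```text
time: 24.75
tool_pos: [0.4728, 0.2812, 0.04]
tool_rot: [-0.002, -0.15, 0.989, -0.0]
contact_force: [-9.5, -2.7, 9.1]
gripper_width: 0.128
```

```bash
python3 plan.py 0.4727 0.281 0.04 3.442; python3 - <<'E'
from h import *
s=state();T=toolT(s);print(T[:3,:3].T@s['contact_force'],s['ft_torque'])
t=grab_frame('scene')[:,:,::-1];cv2.imwrite('pics/h_sz.png',cv2.resize(t[120:210,300:400],None,fx=6,fy=6,interpolation=cv2.INTER_CUBIC))
E
```

```text
t 24.75 pos [0.4728 0.2812 0.04  ] b -2.8412 z-axis [-0.0031 -0.0011 -1.    ] F [-9.5 -2.7  9.1] gw 0.128 q [ 0.4   0.08  1.93  0.    1.14 -1.47]
shift [ 0.002 -0.001 -0.   ] turn [-0.0001 -0.0017 -0.    ]
[ 9.95548013  0.23120533 -9.05555433] [-0.35735466  1.46433432 -0.03463865]
```

View pics/h_sz.png

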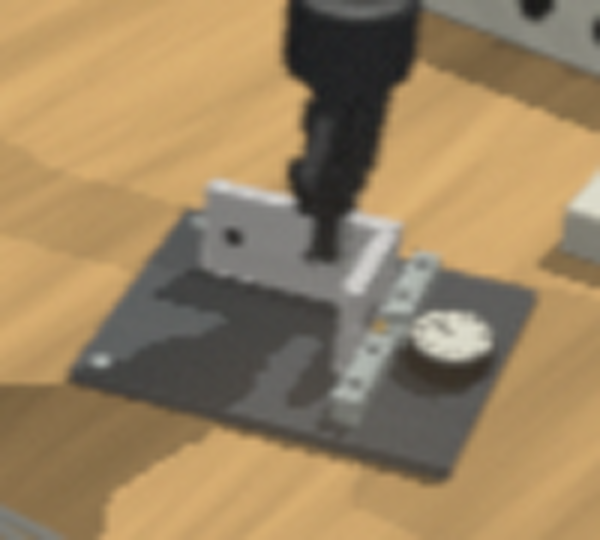

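Request:
step_arm --rows '[{"claw": 1,"x": -0.005,"y": 0,"z": 0,"wx": 0,"wy": 0,"wz": 0},{"claw": 1,"x": -0.01,"y": 0,"z": 0,"wx": 0,"wy": 0,"wz": 0},{"claw": 1,"x": -0.015,"y": 0,"z": 0,"wx": 0,"wy": 0,"wz": 0},{"claw": 1,"x": -0.015,"y": 0,"z": 0,"wx": 0,"wy": 0,"wz": 0},{"claw": 1,"x": -0.015,"y": 0,"z": 0,"wx": 0,"wy": 0,"wz": 0},{"claw": 1,"x": -0.015,"y": 0,"z": 0,"wx": 0,"wy": 0,"wz": 0},{"claw": 1,"x": -0.015,"y": 0,"z": 0,"wx": 0,"wy": 0,"wz": 0},{"claw": 1,"x": -0.015,"y": 0,"z": 0,"wx": 0,"wy": 0,"wz": 0}]'

```text
time: 25.8
tool_pos: [0.4729, 0.2812, 0.04]
tool_rot: [-0.004, -0.15, 0.989, -0.001]
contact_force: [-15.6, -3.5, 14.6]
gripper_width: 0.133
```

```bash
python3 plan.py 0.4727 0.281 0.04 3.442; python3 - <<'E'
from h import *
s=state();T=toolT(s);print(T[:3,:3].T@s['contact_force'],s['ft_torque'])
E
```

```text
t 25.8 pos [0.4729 0.2812 0.04  ] b -2.8412 z-axis [-0.0068 -0.0025 -1.    ] F [-15.6  -3.5  14.6] gw 0.133 q [ 0.4   0.08  1.92  0.    1.14 -1.47]
shift [ 0.003 -0.001  0.   ] turn [-0.0002 -0.0036 -0.    ]
[ 16.00826177   1.25928569 -14.45347073] [-0.67107733  2.19063154 -0.0794723 ]
```

Request:
step_arm --rows '[{"claw": 1,"x": 0.01,"y": 0,"z": 0,"wx": 0,"wy": 0,"wz": 0},{"claw": 1,"x": 0.015,"y": 0,"z": -0.003,"wx": 0,"wy": 0,"wz": 0},{"claw": 1,"x": 0.018,"y": 0,"z": -0.005,"wx": 0,"wy": 0,"wz": 0},{"claw": 1,"x": 0.018,"y": 0,"z": -0.005,"wx": 0,"wy": 0,"wz": 0},{"claw": 0.7,"x": 0.018,"y": 0,"z": -0.005,"wx": 0,"wy": 0,"wz": 0},{"claw": 0.5,"x": 0.018,"y": 0,"z": -0.005,"wx": 0,"wy": 0,"wz": 0},{"claw": 0.2,"x": 0.018,"y": 0,"z": -0.005,"wx": 0,"wy": 0,"wz": 0},{"claw": -0.2,"x": 0.018,"y": 0,"z": -0.005,"wx": 0,"wy": 0,"wz": 0}]'

```text
time: 26.8
tool_pos: [0.474, 0.2814, 0.0404]
tool_rot: [0.0, -0.15, 0.989, 0.0]
contact_force: [0.1, 0.0, 0.1]
gripper_width: 0.589
```

Request:
step_arm --rows '[{"claw": -0.3,"x": 0,"y": 0,"z": 0,"wx": 0,"wy": 0,"wz": 0},{"claw": -0.3,"x": 0,"y": 0,"z": 0,"wx": 0,"wy": 0,"wz": 0},{"claw": -0.3,"x": 0,"y": 0,"z": -0.1,"wx": 0,"wy": 0,"wz": 0},{"claw": -0.3,"x": 0,"y": 0,"z": -0.25,"wx": 0,"wy": 0,"wz": 0},{"claw": -0.3,"x": 0,"y": 0,"z": -0.4,"wx": 0,"wy": 0,"wz": 0},{"claw": -0.3,"x": 0,"y": 0,"z": -0.6,"wx": 0,"wy": 0,"wz": 0},{"claw": -0.3,"x": 0,"y": 0,"z": -0.8,"wx": 0,"wy": 0,"wz": 0},{"claw": -0.3,"x": 0,"y": 0,"z": -1,"wx": 0,"wy": 0,"wz": 0}]'

```text
time: 27.8
tool_pos: [0.4739, 0.2814, 0.1422]
tool_rot: [0.0, -0.15, 0.989, 0.0]
contact_force: [0.2, -0.2, 1.5]
gripper_width: 0.649
```

```bash
python3 plan.py 0.415 0.263 0.16 3.442; python3 - <<'E'
from h import *
for n in('top','scene','wrist'):
    t=grab_frame(n)[:,:,::-1];cv2.imwrite(f'pics/i_{n}.png',t)
    if n=='scene': cv2.imwrite('pics/i_sz.png',cv2.resize(t[120:210,300:400],None,fx=6,fy=6,interpolation=cv2.INTER_CUBIC))
E
```

```text
t 27.8 pos [0.4739 0.2814 0.1422] b -2.8414 z-axis [ 9.e-04  4.e-04 -1.e+00] F [ 0.2 -0.2  1.5] gw 0.649 q [ 0.4  -0.05  1.87  0.    1.32 -1.47]
shift [ 0.617 -0.002 -0.179] turn [ 0.0001  0.0005 -0.0001]
```

View pics/i_sz.png

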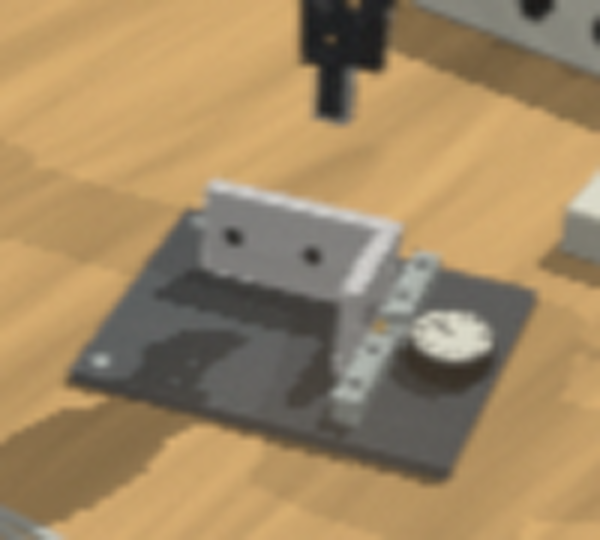

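View pics/i_wrist.png

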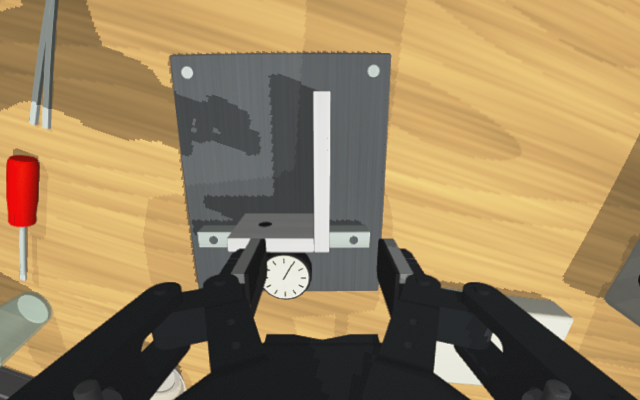

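```bash
python3 - <<'E'
import cv2
t=cv2.imread('pics/i_wrist.png');cv2.imwrite('pics/i_wz.png',cv2.resize(t[200:310,190:380],None,fx=4.2,fy=4.2,interpolation=cv2.INTER_CUBIC))
E
```

```text
(no output)
```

View pics/i_wz.png

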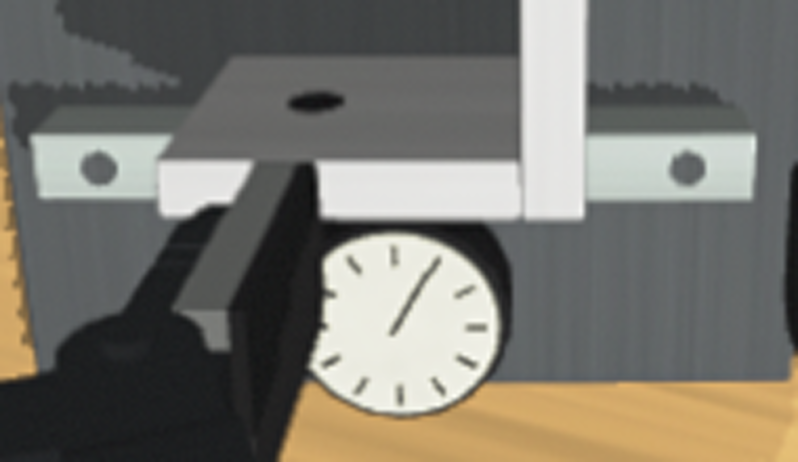

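Request:
step_arm --rows '[{"claw": -0.3,"x": -0.12,"y": 0,"z": 0,"wx": 0,"wy": 0,"wz": 0},{"claw": -0.3,"x": -0.25,"y": -0.1,"z": 0,"wx": 0,"wy": 0,"wz": 0},{"claw": -0.3,"x": -0.38,"y": -0.2,"z": 0,"wx": 0,"wy": 0,"wz": 0},{"claw": -0.3,"x": -0.52,"y": -0.3,"z": 0,"wx": 0,"wy": 0,"wz": 0},{"claw": -0.3,"x": -0.66,"y": -0.34,"z": 0,"wx": 0,"wy": 0,"wz": 0},{"claw": -0.3,"x": -0.8,"y": -0.34,"z": 0,"wx": 0,"wy": 0,"wz": 0},{"claw": -0.3,"x": -0.95,"y": -0.34,"z": 0,"wx": 0,"wy": 0,"wz": 0},{"claw": -0.3,"x": -1,"y": -0.34,"z": 0,"wx": 0,"wy": 0,"wz": 0}]'

```text
time: 28.95
tool_pos: [0.5802, 0.2789, 0.1403]
tool_rot: [0.0, -0.15, 0.989, 0.0]
contact_force: [-0.4, -0.2, 0.7]
gripper_width: 0.651
```

```bash
python3 - <<'E'
from h import *
import pickle
s=state();im=grab_frame('wrist');pickle.dump((s,im),open('w8.pkl','wb'));print(s['tool_pos'])
cv2.imwrite('pics/j_w.png',im[:,:,::-1])
E
```

```text
[0.5801839  0.27894732 0.14033808]
```

View pics/j_w.png

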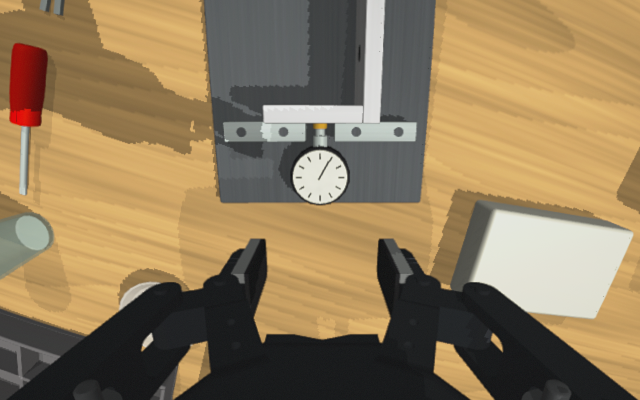

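```bash
python3 - <<'E'
from h import *
import pickle
s,im=pickle.load(open('w8.pkl','rb'))
cv2.imwrite('pics/j_z.png',cv2.resize(im[90:215,215:435,::-1],None,fx=3.6,fy=3.6,interpolation=cv2.INTER_CUBIC))
E
```

```text
(no output)
```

View pics/j_z.png

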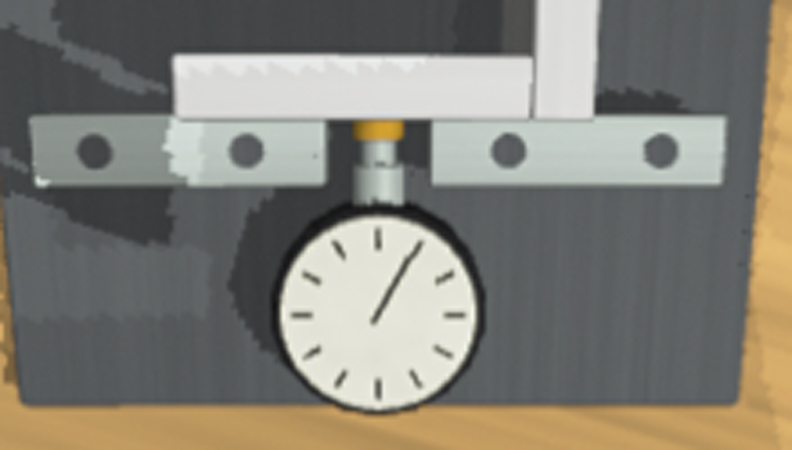

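```bash
python3 - <<'E'
from h import *
import pickle
s,im=pickle.load(open('w8.pkl','rb'));c=cam('wrist',s);Ti=np.linalg.inv(toolT(s))
q=lambda p:np.array(p)/3.6+[215,90]-.36
for n,p,z in [('bar L',(30,116.5),.028),('bar R',(725,116.5),.028),('bar gapL back',(326,186),.028),('bar back L',(36,186),.028),('bar backR',(723,184.5),.028),('brk L',(177,119.5),.07),('brk R',(594,119.5),.07),('plunger',(379,130),.02),('gapL',(327,130),.028),('gapR',(432,130),.028)]:
    print(n,(Ti@np.r_[onplane(c,q(p),z)[0],1])[:2].round(4))
# sub-pixel edges: gradient along columns
g=cv2.cvtColor(im,cv2.COLOR_RGB2GRAY).astype(float)
cv2.imwrite('pics/j_z2.png',cv2.resize(im[112:142,245:400,::-1],None,fx=5,fy=8,interpolation=cv2.INTER_NEAREST))
E
```

```text
bar L [ 0.0628 -0.0813]
bar R [0.0629 0.0777]
bar gapL back [ 0.0468 -0.0136]
bar back L [ 0.047  -0.0811]
bar backR [0.0475 0.0785]
brk L [ 0.0632 -0.0397]
brk R [0.0633 0.0398]
plunger [ 0.0592 -0.0014]
gapL [ 0.0595 -0.0133]
gapR [0.0595 0.0107]
```

View pics/j_z2.png

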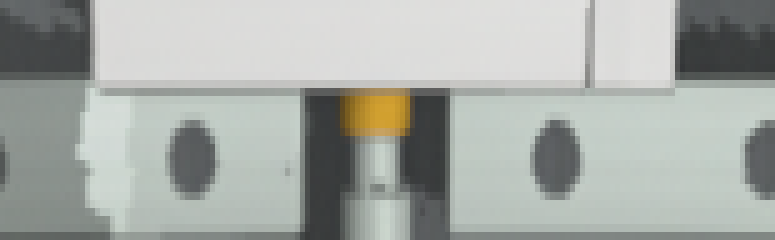

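Request:
step_arm --rows '[{"claw": -0.3,"x": -0.03,"y": 0,"z": 0.05,"wx": 0,"wy": 0,"wz": 0},{"claw": -0.3,"x": -0.06,"y": 0,"z": 0.12,"wx": 0,"wy": 0,"wz": 0},{"claw": -0.3,"x": -0.1,"y": 0,"z": 0.2,"wx": 0,"wy": 0,"wz": 0},{"claw": -0.3,"x": -0.13,"y": 0,"z": 0.3,"wx": 0,"wy": 0,"wz": 0},{"claw": -0.3,"x": -0.17,"y": 0,"z": 0.4,"wx": 0,"wy": 0,"wz": 0},{"claw": -0.3,"x": -0.2,"y": 0,"z": 0.5,"wx": 0,"wy": 0,"wz": 0},{"claw": -0.3,"x": -0.2,"y": 0,"z": 0.55,"wx": 0,"wy": 0,"wz": 0},{"claw": -0.3,"x": -0.2,"y": 0,"z": 0.55,"wx": 0,"wy": 0,"wz": 0}]'

```text
time: 30.0
tool_pos: [0.598, 0.2842, 0.0846]
tool_rot: [-0.001, -0.15, 0.989, -0.0]
contact_force: [0.4, 0.4, 0.4]
gripper_width: 0.649
```

```bash
python3 - <<'E'
from h import *
import pickle
s=state();im=grab_frame('wrist');pickle.dump((s,im),open('w9.pkl','wb'));print(s['tool_pos'],s['contact_force'])
cv2.imwrite('pics/k_w.png',im[:,:,::-1])
cv2.imwrite('pics/k_z.png',cv2.resize(im[0:160,180:460,::-1],None,fx=2.8,fy=3.6,interpolation=cv2.INTER_CUBIC))
E
```

```text
[0.59802745 0.28420431 0.08462294] [0.38123417 0.40066573 0.44891   ]
```

View pics/k_z.png

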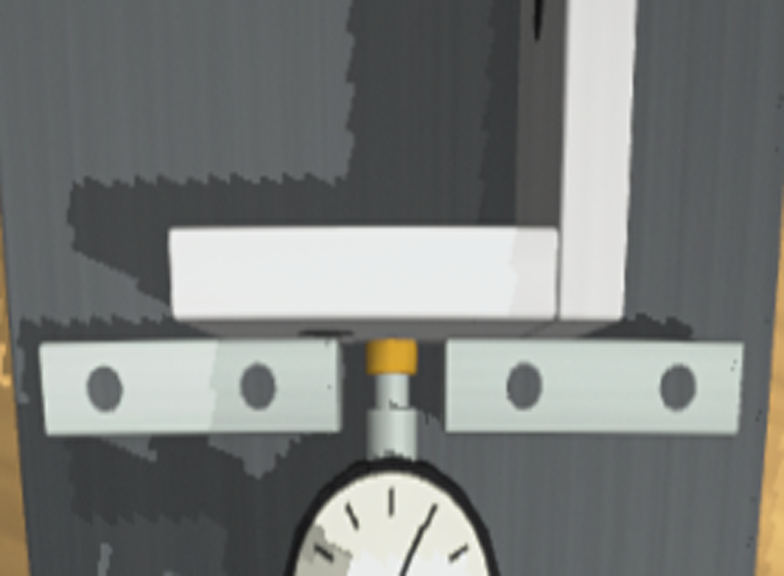

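Request:
step_arm --rows '[{"claw": -0.3,"x": 0,"y": 0,"z": -0.1,"wx": 0,"wy": 0,"wz": 0},{"claw": -0.3,"x": 0,"y": 0,"z": -0.25,"wx": 0,"wy": 0,"wz": 0},{"claw": -0.3,"x": 0,"y": 0,"z": -0.4,"wx": 0,"wy": 0,"wz": 0},{"claw": -0.3,"x": 0,"y": 0,"z": -0.55,"wx": 0,"wy": 0,"wz": 0},{"claw": -0.3,"x": 0,"y": 0,"z": -0.7,"wx": 0,"wy": 0,"wz": 0},{"claw": -0.3,"x": 0,"y": 0,"z": -0.85,"wx": 0,"wy": 0,"wz": 0},{"claw": -0.3,"x": 0,"y": 0,"z": -0.95,"wx": 0,"wy": 0,"wz": 0},{"claw": -0.3,"x": 0,"y": 0,"z": -1,"wx": 0,"wy": 0,"wz": 0}]'

```text
time: 31.05
tool_pos: [0.5986, 0.2844, 0.1862]
tool_rot: [0.0, -0.15, 0.989, 0.0]
contact_force: [0.4, 0.2, -0.6]
gripper_width: 0.65
```

```bash
python3 - <<'E'
from h import *
cv2.imwrite('pics/l_s.png',grab_frame('scene')[:,:,::-1])
E
```

```text
(no output)
```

View pics/l_s.png

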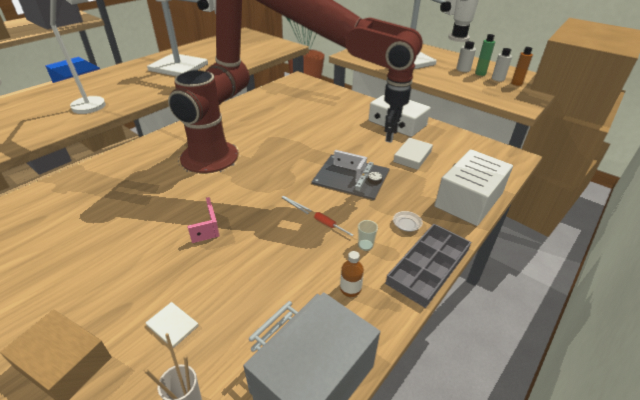

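The scene picture shows the bracket standing against the bar at about (350,163). The pink look-alike (203,225), screwdriver, beaker and the other bystanders are where they started, and the arm is clear of everything.

```bash
python3 -c "
from plant import *
print(job_done())"
```

```text
the job is handed in; nothing more can be done
None
```

I checked both legs of the grey bracket against the bar, longer leg first. I left it standing with the shorter leg flush against the bar, let go, and handed in at about 31 s.

- **Longer leg:** I gripped the longer leg near its mass centre, set the bracket on the base and pushed it against the bar with about 12 N, holding for 1–2 s. The wrist picture put the face within about 0.2 mm of the bar. It showed the plunger pushed in about 3.8 mm, with the middle of the face about 1 mm from the plunger axis.
- **Shorter leg:** I lifted the bracket off, turned it 90°, pushed it against the bar with about 16 N, eased off and let go while it was still lightly pressed.
- **Last checks:** The shorter face was parallel to the bar. One wrist picture measured a gap of 0.3–0.4 mm, close to that picture's error, but a closer look showed no visible gap. The brass tip met the face about 1.3 mm from its middle. The other things look unmoved in the last scene picture, which I checked by eye only.
- **Disagreement:** The dial's needle did not move in either check, so I judged the plunger from its visible stem length instead.

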